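# Put away the mixed delivery on the clinic lab bench

### The arm

A 6-joint arm with a two-finger parallel gripper is mounted at the origin on the work surface. World frame = base frame: x ahead of the robot, y to its left, z up, the work surface at z = 0. Lengths are in m, angles in rad, forces in N, time in s.
With the tool pointing down it reaches from about 0.25 to 0.725 m from the base axis. Payload 4 kg.
Tool frame: the origin (TCP) lies midway between the tips of the shut fingers; the grasp point (between the pads) lies 19 mm behind it; z points along the fingers, y is the direction in which the jaws open and shut (so a half turn about z gives the same grasp; the last joint's range is limited). The gripper opens to 85 mm and grips with 20 to 120 N. Pads are 22 mm wide; open, the fingers measure 114 mm over their backs; the gripper's body (76 mm by 85 mm) begins 54 mm behind the grasp point. The pads swing forward as they close: fully open they stand 13 mm farther back than shut.
Start: joints at [-1.126, 0.241, 0.005, 1.335, 0, 1.571], TCP at [0.215, -0.451, 0.231] pointing down, gripper open.
Joint ranges: [-2.72, 2.72], [-1.05, 1.87], [-1.09, 1.28], [-1.99, 2.15], [-1.42, 1.44], [-3.14, 3.14]. Speed limits (rad/s): [2.79, 2.79, 3.14, 3.14, 3.14, 3.14].

### API

Orientations are given as a unit quaternion [x, y, z, w].
In Python, from workcell import get_obs, camera, camera_model, job_done, masks_of gives the robot as it stands.
- The arm moves only by the tool jog_arm, never from a script. Its argument "deltas" is a list that holds one entry, the list of rows, each a list of 7 numbers: the shift along the tool's x, y, z in mm, then the turn, a rotation vector about the tool's x, y, z in degrees, then the finger opening in mm, from 0 to 85.4. A call has 1 to 5 rows; each row shifts and turns the pose as measured when the row begins, along the tool's axes as they then stand; what a row does not reach is not made up. A row lasts 1/10 s, in which the tool goes at most 50 mm and 8.59 degrees, less where a joint would pass 70% of its speed; a pose out of reach is approached as far as the arm can. A call with a gripper value outside its range is refused whole. The fingers move at their own pace and stop on an object; the grip force is fixed at half the most. Time passes only in rows, so rows that do not move let the fingers close. It gives the time, the measured TCP pose, the force and the opening at its end, in the units of the state.
- get_obs(): the state, without advancing time (a new reading comes with each control period).
- camera(name): name is "side" or "top"; returns the picture (480x640x3 uint8, red, green, blue); there is no depth.
- camera_model(name): a dict with "fovy" (degrees; the focal length in pixels is half the picture's height over the tangent of half this angle, whatever the lens; pixels are square), "cx", "cy" (the principal point, pixels), "pose" (4x4, takes a point from camera to world coordinates). Camera axes: x right, y down, z forward; pixel columns grow to the right and rows downward; lengths in m; the calibration is good to about 2 mm. A picture is of the moment at which its call begins. camera_model takes no time and is no camera call.
- job_done(): hands the job in, once; it reports no verdict.
Trained networks look in the newest picture that a camera, given by its name, has taken for a name from the list of things; names that differ only in an ending like _2 or _b are one class to them, and where a whole thing is asked for, a point or a joint stands for the part that bears it (a point fixed in the world has none). Each returns a list of dicts, best first, with "conf" (0 to 1); they miss things now and then, are a little off and sometimes report something else, mostly with a low value. They report only what shows in the picture. A call takes as long as a camera call.
- masks_of(target, camera): "pixels" (480x640 bool, what is visible of it) and "at" ([column, row] in pixels, amid what is visible of it).
The state is a dict: "clock": time; "joint_pos": joint angles; "joint_vel": joint speeds; "tau": joint torques, N m; "eef_pos": TCP position; "tool_rot": TCP orientation; "ft_force": force on the tool from outside, world axes, zero at the start; "ft_torque": the same for the moment, N m; "grip_width": finger opening in m.
Only numpy, scipy, OpenCV 4.12 (cv2) and the standard library are available. Lean on these libraries where they do the work, as an engineer would, in place of code of your own. Each camera call takes 0.05 s, during which the arm holds its last target. There are 200 camera calls.

### The job

Sort the five things mixed up on the lab bench into the three blue trays: stand one specimen cup in each round bay of the two-ring tray, lay one test cartridge flat in each rectangular bay of the divided tray, and stand the dropper vial in the single round dish. Everything must end right way up and flat on its tray's floor; set the things down rather than drop them, and leave the timer and the label roll where they are.

Things in the scene. Friction and masses are not known exactly. Their poses are not given: they have to be found in the camera images.
- cup_1: Specimen cup, one of two alike: an off-white, closed, upright cylinder with a paper band, 46 mm in diameter up to 46 mm, with a white cap 48 mm in diameter and 16 mm high on it (46 to 62 mm up). About 70 g. Origin: centre of the underside; z up.
- cup_2: Specimen cup, one of two alike: an off-white, closed, upright cylinder with a paper band, 46 mm in diameter up to 46 mm, with a white cap 48 mm in diameter and 16 mm high on it (46 to 62 mm up). About 70 g. Origin: centre of the underside; z up.
- cartridge_1: Test cartridge, one of two alike, lying flat: a white plastic block 46 mm long (x from -30 to +16), 34 mm wide (y) and 26 mm high, with a narrower grey nose 22 mm wide and 20 mm high that reaches to x = +30. Foil patch on top. About 40 g. Origin: centre of the 60 x 34 mm footprint on the underside; x along its length towards the nose, z up. Grip it across the 34 mm width at the origin.
- cartridge_2: Test cartridge, one of two alike, lying flat: a white plastic block 46 mm long (x from -30 to +16), 34 mm wide (y) and 26 mm high, with a narrower grey nose 22 mm wide and 20 mm high that reaches to x = +30. Foil patch on top. About 40 g. Origin: centre of the 60 x 34 mm footprint on the underside; x along its length towards the nose, z up. Grip it across the 34 mm width at the origin.
- vial: Dropper vial of control solution: upright white cylinder 28 mm in diameter and 50 mm high, with a grey cap 18 mm in diameter (50 to 62 mm up) and a small pointed tip up to 70 mm. About 35 g. Origin: centre of the underside; z up.
- cup_tray: Fixed blue tray for the specimen cups: plate 92 mm (x) by 184 mm (y) with two round bays centred at x = 0, y = +46 and -46 mm. Each bay is a ring 76 mm in inner diameter, 4 mm thick, its rim 12 mm above the bench; bay floor 3 mm above the bench. Origin: centre of the underside, on the bench.
- cartridge_tray: Fixed blue tray for the test cartridges: 100 mm (x) by 184 mm (y), with two rectangular bays side by side, each 92 mm (x) by 86 mm (y) inside, centred at x = 0, y = +45 and -45 mm. Outer walls and divider 4 mm thick, 9 mm above the bench; floor 3 mm above the bench. Origin: centre of the underside, on the bench.
- vial_dish: Fixed blue round dish for the vial: inner diameter 76 mm, wall 4 mm, rim 12 mm above the bench, floor 3 mm above the bench. Origin: centre of the underside, on the bench.
- timer: Bystander: grey bench timer, 44 x 52 mm, 18 mm high, loose. Origin: centre of the underside.
- label_roll: Bystander: roll of paper labels lying flat, 48 mm in diameter, 24 mm hole, 22 mm high, loose. Origin: centre of the underside.

How it is judged:
At the end, for the whole second after the job is handed in: One cup stands in each round bay of the cup tray, one cartridge lies in each bay of the cartridge tray, the vial stands in the dish; each rests on its tray's floor (underside no more than 6 mm above the tray's underside), right way up within 0.08 rad, at rest and released (((x of cup_1 in the frame of cup_tray between -0.017 and 0.017 m and y of cup_1 in the frame of cup_tray between 0.029 and 0.063 m and x of cup_2 in the frame of cup_tray between -0.017 and 0.017 m and y of cup_2 in the frame of cup_tray between -0.063 and -0.029 m) or (x of cup_1 in the frame of cup_tray between -0.017 and 0.017 m and y of cup_1 in the frame of cup_tray between -0.063 and -0.029 m and x of cup_2 in the frame of cup_tray between -0.017 and 0.017 m and y of cup_2 in the frame of cup_tray between 0.029 and 0.063 m)) and ((x of cartridge_1 in the frame of cartridge_tray between -0.034 and 0.034 m and y of cartridge_1 in the frame of cartridge_tray between 0.011 and 0.079 m and x of cartridge_2 in the frame of cartridge_tray between -0.034 and 0.034 m and y of cartridge_2 in the frame of cartridge_tray between -0.079 and -0.011 m) or (x of cartridge_1 in the frame of cartridge_tray between -0.034 and 0.034 m and y of cartridge_1 in the frame of cartridge_tray between -0.079 and -0.011 m and x of cartridge_2 in the frame of cartridge_tray between -0.034 and 0.034 m and y of cartridge_2 in the frame of cartridge_tray between 0.011 and 0.079 m)) and x of vial in the frame of vial_dish between -0.027 and 0.027 m and y of vial in the frame of vial_dish between -0.027 and 0.027 m and z of cup_1 in the frame of cup_tray between 0 and 0.006 m and angle between each of cup_1, cup_2, cartridge_1, cartridge_2, vial's own z axis and vertical below 0.08 rad and linear speed of each of cup_1, cup_2, cartridge_1, cartridge_2, vial below 0.02 m/s and angular speed of each of cup_1, cup_2, cartridge_1, cartridge_2, vial below 0.2 rad/s and z of cup_2 in the frame of cup_tray between 0 and 0.006 m and z of cartridge_1 in the frame of cartridge_tray between 0 and 0.006 m and z of cartridge_2 in the frame of cartridge_tray between 0 and 0.006 m and z of vial in the frame of vial_dish between 0 and 0.006 m); the robot touches nothing.
It fails at once if a cup, a cartridge or the vial is dropped (moves faster than 0.6 m/s while not held) ((contact force between cup_1 and the fingers below 0.02 N and linear speed of cup_1 above 0.6 m/s) or (contact force between cup_2 and the fingers below 0.02 N and linear speed of cup_2 above 0.6 m/s) or (contact force between cartridge_1 and the fingers below 0.02 N and linear speed of cartridge_1 above 0.6 m/s) or (contact force between cartridge_2 and the fingers below 0.02 N and linear speed of cartridge_2 above 0.6 m/s) or (contact force between vial and the fingers below 0.02 N and linear speed of vial above 0.6 m/s)).
It fails at once if the timer is shifted by more than 20 mm (distance of timer from where it was at the start of the episode above 0.02 m).
It fails at once if the label roll is shifted by more than 20 mm (distance of label_roll from where it was at the start of the episode above 0.02 m).
It also fails if it takes over 136 s, if anything falls off the work surface, if the arm or the gripper's body presses on something with over 40 N, if the wrist force passes 120 N, or if a joint passes its speed limit or range.

## Working session

There is one attempt and no reset: what is moved stays moved. The work goes in short steps, Python scripts to look and compute and a tool call to move; the robot and the scene stay as the last step left them, time stands still between calls to the robot, and variables do not carry over. Pictures are saved under pics/ and viewed, about 12 in all and at most 16, crops included, and the job is handed in when it is done.

Besides the shell and the picture viewer there is one more tool, called as name([rows], argument=value, ...), one row to a line, values as JSON. jog_arm: Moves the arm, as the interface text tells. Its arguments: {"type":"object","properties":{"deltas":{"type":"array"}},"required":["deltas"]}

```bash
mkdir -p pics
cat > h.py <<'E'
import numpy as np, cv2
from workcell import *
def snap(n,f):
    im=camera(n); cv2.imwrite('pics/'+f,im[:,:,::-1]); return im
def ray(n,uv,z):
    m=camera_model(n); f=240/np.tan(np.radians(m['fovy'])/2); P=np.array(m['pose'])
    d=P[:3,:3]@np.array([(uv[0]-m['cx'])/f,(uv[1]-m['cy'])/f,1.]); o=P[:3,3]
    return o+d*(z-o[2])/d[2]
def proj(n,p):
    m=camera_model(n); f=240/np.tan(np.radians(m['fovy'])/2); P=np.array(m['pose'])
    c=P[:3,:3].T@(np.array(p)-P[:3,3]); return m['cx']+f*c[0]/c[2], m['cy']+f*c[1]/c[2]
E
python3 - <<'E'
from h import *
np.set_printoptions(precision=3,suppress=True)
snap('top','t0.png');snap('side','s0.png')
for n in('top','side'): print(camera_model(n))
hs=dict(cup_1=.062,cartridge_1=.026,vial=.062,cup_tray=.003,cartridge_tray=.003,vial_dish=.003,timer=.018,label_roll=.022)
for k,z in hs.items():
    for d in masks_of(k,'top'):
        if d['conf']<.3: continue
        ys,xs=np.nonzero(d['pixels']); r=cv2.minAreaRect(np.c_[xs,ys].astype(np.float32))
        print(k,round(d['conf'],2),np.round(d['at']),ray('top',d['at'],z)[:2],len(xs),np.round(r[0]),np.round(r[1]),round(r[2]),ray('top',r[0],z)[:2])
print(get_obs())
E
```

```text
{'fovy': 55.19030380790939, 'cx': 325.99683227503687, 'cy': 235.96984344211, 'pose': array([[-0.028, -0.982,  0.189,  0.36 ],
       [-1.   ,  0.028, -0.003,  0.021],
       [-0.003, -0.189, -0.982,  0.812],
       [ 0.   ,  0.   ,  0.   ,  1.   ]])}
{'fovy': 52.68193915892003, 'cx': 313.4419779054959, 'cy': 241.41510362945075, 'pose': array([[-0.969, -0.17 ,  0.18 ,  0.368],
       [-0.247,  0.597, -0.764,  0.684],
       [ 0.023, -0.784, -0.62 ,  0.577],
       [ 0.   ,  0.   ,  0.   ,  1.   ]])}
cup_1 0.89 [506. 310.] [ 0.375 -0.268] 1037 [507. 312.] [29. 42.] 90 [ 0.37  -0.269]
cup_1 0.64 [170. 331.] [0.356 0.274] 922 [172. 329.] [28. 37.] 90 [0.359 0.271]
cartridge_1 0.73 [341. 265.] [ 0.46  -0.006] 656 [343. 262.] [34. 21.] 63 [ 0.464 -0.008]
cartridge_1 0.66 [266. 294.] [0.413 0.125] 654 [263. 291.] [35. 20.] 45 [0.419 0.13 ]
vial 0.54 [417. 283.] [ 0.422 -0.127] 300 [416. 284.] [18. 19.] 90 [ 0.42  -0.124]
cup_tray 0.66 [335. 164.] [ 0.65  -0.002] 4647 [333. 163.] [49. 99.] 79 [0.652 0.003]
cartridge_tray 0.69 [501. 201.] [ 0.571 -0.301] 5730 [500. 198.] [106.  56.] 13 [ 0.578 -0.3  ]
vial_dish 0.71 [167. 210.] [0.572 0.306] 1706 [167. 211.] [45. 47.] 45 [0.57  0.307]
timer 0.62 [423. 226.] [ 0.525 -0.153] 779 [423. 225.] [26. 31.] 74 [ 0.527 -0.153]
label_roll 0.93 [249. 224.] [0.538 0.155] 473 [253. 229.] [27. 26.] 63 [0.528 0.147]
{'clock': 0.5, 'joint_pos': array([-1.126,  0.241,  0.005,  1.335,  0.   ,  1.571]), 'joint_vel': array([-0.   , -0.   ,  0.002,  0.001, -0.002,  0.001]), 'tau': array([  0.   , -37.186,  25.246,   0.003,  -0.   ,   0.   ]), 'eef_pos': array([ 0.215, -0.451,  0.231]), 'tool_rot': array([ 0.975,  0.221,  0.   , -0.   ]), 'ft_force': array([-0.455, -0.459, -0.045]), 'ft_torque': array([ 0.021, -0.027,  0.032]), 'grip_width': 0.0851412143480367}
```

Run:
```python
import cv2
a=cv2.imread('pics/t0.png'); c=a[120:370,120:560]; cv2.imwrite('pics/t0c.png',cv2.resize(c,(792,450),interpolation=cv2.INTER_CUBIC))
```

```text
(no output)
```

View pics/t0c.png

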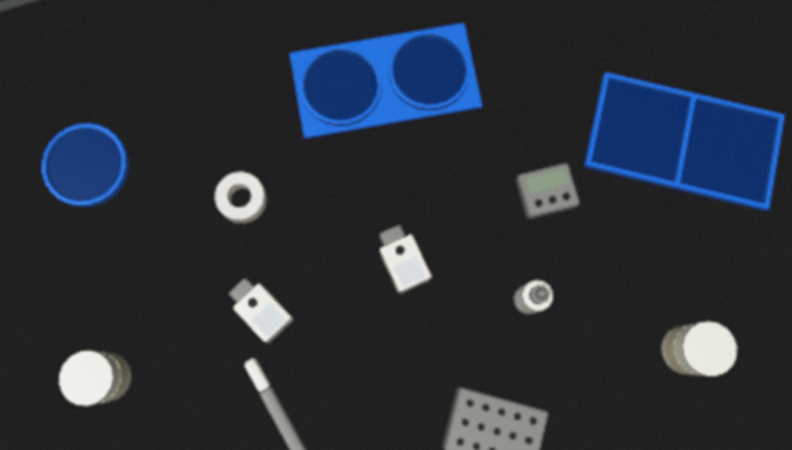

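View pics/s0.png

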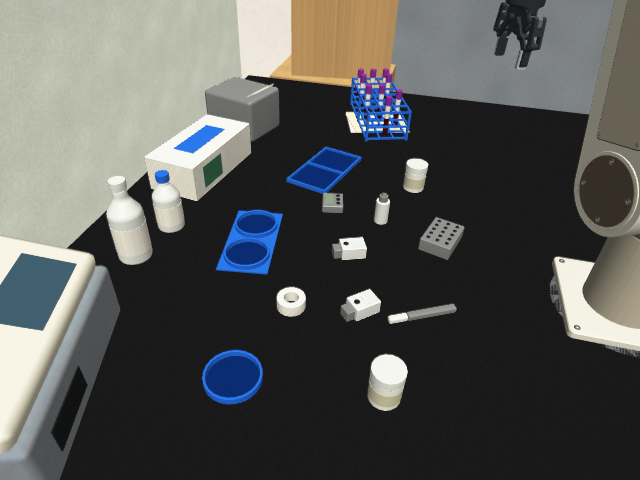

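The top crop shows the cups at about (514,313) and (168,330), the cartridges at (343,265) and (265,293), the vial at (417,284), and the trays as reported. The side view agrees. Next I'll fit poses to silhouettes in both views.

```bash
cat > fit.py <<'E'
from h import *
from scipy.optimize import minimize
def cyl(r,z0,z1):
    t=np.linspace(0,2*np.pi,40); return np.array([[r*np.cos(a),r*np.sin(a),z] for a in t for z in(z0,z1)])
def box(x0,x1,y,z0,z1): return np.array([[x,s,z] for x in(x0,x1) for s in(-y,y) for z in(z0,z1)])
SH=dict(cup=[cyl(.023,0,.046),cyl(.024,.046,.062)],vial=[cyl(.014,0,.05),cyl(.009,.05,.062),cyl(.002,.062,.07)],
 cartridge=[box(-.03,.016,.017,0,.026),box(.016,.03,.011,0,.02)],cup_tray=[box(-.046,.046,.092,0,.003)],
 cartridge_tray=[box(-.05,.05,.092,0,.009)],vial_dish=[cyl(.042,0,.012)],timer=[box(-.022,.022,.026,0,.018)],label_roll=[cyl(.024,0,.022)])
S=4
def render(k,p,n,z0=0):
    c,s=np.cos(p[2]),np.sin(p[2]); im=np.zeros((480*S,640*S),np.uint8)
    for q in SH[k]:
        w=np.c_[c*q[:,0]-s*q[:,1]+p[0],s*q[:,0]+c*q[:,1]+p[1],q[:,2]+z0]
        uv=np.array([proj(n,x) for x in w]); cv2.fillConvexPoly(im,cv2.convexHull(np.round(uv*S+S/2-.5).astype(np.int32)),255)
    return cv2.resize(im,(640,480),interpolation=cv2.INTER_AREA)/255.
def seg(n,im,m,blue):
    f=im.astype(float); a=(f[...,2]-f[...,0]>50) if blue else ((f.max(2)>75)&~(f[...,2]-f[...,0]>50))
    m=cv2.dilate(m.astype(np.uint8),np.ones((9,9))); a=cv2.morphologyEx((a&(m>0)).astype(np.uint8),cv2.MORPH_CLOSE,np.ones((5,5)))
    return a.astype(float)
def fit(k,p0,obs,z0=0):
    def cost(p): return sum(1-np.minimum(render(k,p,n,z0),a).sum()/np.maximum(render(k,p,n,z0),a).sum() for n,a in obs)
    return minimize(cost,p0,method='Nelder-Mead',options=dict(initial_simplex=[p0,p0+[.01,0,.1],p0+[0,.01,.1],p0+[0,0,-.2]],xatol=3e-4,fatol=1e-4,maxiter=90))
E
cat > run.py <<'E'
import sys
from fit import *
ims={n:camera(n) for n in('top','side')}
G=dict(cup=[(.37,-.269,0),(.358,.272,0)],cartridge=[(.463,-.007,.4),(.415,.128,.7)],vial=[(.42,-.125,0)],cup_tray=[(.652,.003,.15)],
 cartridge_tray=[(.575,-.30,-.2)],vial_dish=[(.57,.306,0)],timer=[(.526,-.153,.2)],label_roll=[(.53,.15,0)])
nm=dict(cup='cup_1',cartridge='cartridge_1')
for k in G:
    D={n:masks_of(nm.get(k,k),n) for n in ims}
    for g in G[k]:
        obs=[]
        for n in ims:
            gx=proj(n,(g[0],g[1],.02)); c=[d for d in D[n] if np.hypot(*(np.array(d['at'])-gx))<25]
            if c: obs.append((n,seg(n,ims[n],c[0]['pixels'],'tray' in k or 'dish' in k)))
        out=[]
        for o in (obs,obs[:1],obs[1:]):
            if o: r=fit(k,np.array(g),o); out.append((np.round(r.x,4).tolist(),round(r.fun/len(o),3)))
        print(k,[n for n,_ in obs],*out,flush=True)
E
python3 run.py
```

```text
Traceback (most recent call last):
  File "run.py", line 16, in <module>
    if o: r=fit(k,np.array(g),o); out.append((np.round(r.x,4).tolist(),round(r.fun/len(o),3)))
            ~~~^^^^^^^^^^^^^^^^^
  File "fit.py", line 22, in fit
    return minimize(cost,p0,method='Nelder-Mead',options=dict(initial_simplex=[p0,p0+[.01,0,.1],p0+[0,.01,.1],p0+[0,0,-.2]],xatol=3e-4,fatol=1e-4,maxiter=90))
  File "fit.py", line 21, in cost
    def cost(p): return sum(1-np.minimum(render(k,p,n,z0),a).sum()/np.maximum(render(k,p,n,z0),a).sum() for n,a in obs)
                        ~~~^^^^^^^^^^^^^^^^^^^^^^^^^^^^^^^^^^^^^^^^^^^^^^^^^^^^^^^^^^^^^^^^^^^^^^^^^^^^^^^^^^^^^^^^^^^^
  File "fit.py", line 21, in <genexpr>
    def cost(p): return sum(1-np.minimum(render(k,p,n,z0),a).sum()/np.maximum(render(k,p,n,z0),a).sum() for n,a in obs)
                                         ~~~~~~^^^^^^^^^^
  File "fit.py", line 14, in render
    uv=np.array([proj(n,x) for x in w]); cv2.fillConvexPoly(im,cv2.convexHull(np.round(uv*S+S/2-.5).astype(np.int32)),255)
                 ~~~~^^^^^
  File "h.py", line 10, in proj
    m=camera_model(n); f=240/np.tan(np.radians(m['fovy'])/2); P=np.array(m['pose'])
ValueError: time passes only in moves, steps and waits
```

```bash
sed -i 's/^def snap/import functools\ncm=functools.lru_cache(None)(camera_model)\ndef snap/; s/m=camera_model(n)/m=cm(n)/' h.py; time timeout 500 python3 run.py; python3 -c "from h import *; print(get_obs()['clock'])"
```

```text
cup ['top', 'side'] ([0.3686, -0.2803, -0.2896], np.float64(0.042)) ([0.3688, -0.2806, -0.4476], np.float64(0.035)) ([0.3682, -0.2792, -0.2382], np.float64(0.04))
cup ['top', 'side'] ([0.3583, 0.2791, 0.1272], np.float64(0.04)) ([0.3582, 0.2793, 0.1286], np.float64(0.046)) ([0.3582, 0.2785, 0.0959], np.float64(0.034))
cartridge ['top', 'side'] ([0.4648, -0.009, 0.4064], np.float64(0.073)) ([0.4653, -0.0093, 0.3967], np.float64(0.055)) ([0.4644, -0.0082, 0.3935], np.float64(0.075))
cartridge ['top'] ([0.4198, 0.1313, 0.7405], np.float64(0.06)) ([0.4198, 0.1313, 0.7405], np.float64(0.06))
vial ['top', 'side'] ([0.4216, -0.1319, -0.2707], np.float64(0.073)) ([0.4219, -0.1319, -0.2849], np.float64(0.063)) ([0.4213, -0.1302, -0.2484], np.float64(0.065))
cup_tray ['top', 'side'] ([0.6511, 0.0018, 0.1532], np.float64(0.031)) ([0.6514, 0.0012, 0.1517], np.float64(0.031)) ([0.6508, 0.0022, 0.1506], np.float64(0.029))
cartridge_tray ['top', 'side'] ([0.5766, -0.2988, -0.2808], np.float64(0.029)) ([0.5772, -0.2991, -0.274], np.float64(0.019)) ([0.5758, -0.2969, -0.273], np.float64(0.026))
vial_dish ['top', 'side'] ([0.5684, 0.3057, -0.0386], np.float64(0.027)) ([0.5691, 0.3059, -0.1085], np.float64(0.026)) ([0.5679, 0.3056, -0.1409], np.float64(0.021))
timer ['top', 'side'] ([0.528, -0.1564, 0.2326], np.float64(0.103)) ([0.5287, -0.1566, 0.2398], np.float64(0.085)) ([0.5275, -0.1554, 0.2017], np.float64(0.114))
label_roll ['top', 'side'] ([0.5292, 0.1488, -0.2411], np.float64(0.098)) ([0.53, 0.1487, -0.1009], np.float64(0.144)) ([0.5292, 0.1489, -0.245], np.float64(0.04))
1.6
real	0m35.500s
user	1m2.144s
sys	0m21.355s
```

```bash
cat > plan.py <<'E'
# usage: plan.py "x,y,z,yawdeg,open[,step]" ...  -> rows from the measured pose through the waypoints (mm)
import sys
from h import *
from scipy.spatial.transform import Rotation as R
o=get_obs(); p=np.array(o['eef_pos'])*1000; r=R.from_quat(o['tool_rot']); rows=[]
xa=r.as_matrix()[:,0]; print('clk %.2f'%o['clock'],'tcp',p.round(1),'yaw %.1f'%np.degrees(np.arctan2(xa[1],xa[0])),'tilt',r.as_matrix()[:2,2].round(4),'w %.1f'%(o['grip_width']*1000),'F',np.round(o['ft_force'],1))
for w in sys.argv[1:]:
    v=[float(a) for a in w.split(',')]; step=v[5] if len(v)>5 else 48
    rt=R.from_euler('z',v[3],degrees=True)*R.from_quat([1,0,0,0]); t=np.array(v[:3])
    n=max(1,int(np.ceil(max(np.linalg.norm(t-p)/step,(r.inv()*rt).magnitude()/np.radians(8.3)))))
    for i in range(n):
        d=r.inv().apply((t-p)/(n-i)); q=(r.inv()*rt).as_rotvec(degrees=True)/(n-i); d=d.round(0); q=q.round(1)
        rows.append([*d,*q,v[4]]); p=p+r.apply(d); r=r*R.from_rotvec(q,degrees=True)
for i in range(0,len(rows),5): print([[float('%g'%(a+0)) for a in b] for b in rows[i:i+5]])
E
python3 plan.py 369,-280,130,25.5,60 369,-280,60,25.5,60; python3 -c "
from h import *
print(ray('side',(380,137),0),ray('side',(410,138),0),ray('side',(350,115),0),ray('top',(506,310),0))"
```

```text
clk 1.60 tcp [ 215.1 -451.3  231.3] yaw 25.5 tilt [-0.  0.] w 85.4 F [-0.9  1.1  0.8]
[[35.0, -15.0, 17.0, 0.0, 0.0, 0.0, 60.0], [36.0, -15.0, 17.0, 0.0, 0.0, 0.0, 60.0], [35.0, -15.0, 17.0, 0.0, 0.0, 0.0, 60.0], [36.0, -14.0, 17.0, 0.0, 0.0, 0.0, 60.0], [35.0, -15.0, 17.0, 0.0, 0.0, 0.0, 60.0]]
[[36.0, -14.0, 16.0, 0.0, 0.0, 0.0, 60.0], [0.0, 0.0, 35.0, 0.0, 0.0, 0.0, 60.0], [0.0, 0.0, 35.0, 0.0, 0.0, 0.0, 60.0]]
[ 0.47554608 -0.50747889  0.        ] [ 0.39794128 -0.52496816  0.        ] [ 0.5787234  -0.62230975  0.        ] [ 0.37543875 -0.29125877  0.        ]
```

jog_arm([
  [[35,-15,17,0,0,0,60],[36,-15,17,0,0,0,60],[35,-15,17,0,0,0,60],[36,-14,17,0,0,0,60],[35,-15,17,0,0,0,60]],
])

```text
clock: 2.1
eef_pos: [0.3466, -0.3115, 0.1464]
tool_rot: [0.977, 0.215, 0.002, 0.005]
ft_force: [0.2, -1.0, -0.3]
grip_width: 0.0599
```

```bash
python3 plan.py 369,-280,100,25.5,60 369,-280,100,25.5,60 369,-280,60,25.5,60
```

```text
clk 2.10 tcp [ 346.6 -311.5  146.4] yaw 24.8 tilt [ 0.0055 -0.0099] w 59.9 F [ 0.2 -1.  -0.3]
[[17.0, -10.0, 23.0, 0.3, 0.0, -0.3, 60.0], [17.0, -10.0, 23.0, 0.3, 0.0, -0.4, 60.0], [0.0, 0.0, 0.0, 0.0, 0.0, 0.0, 60.0], [0.0, 0.0, 40.0, 0.0, 0.0, 0.0, 60.0]]
```

jog_arm([
  [[17,-10,23,0.3,0,-0.3,60],[17,-10,23,0.3,0,-0.4,60],[0,0,0,0,0,0,60]],
])

```text
clock: 2.4
eef_pos: [0.3716, -0.2738, 0.0973]
tool_rot: [0.974, 0.225, 0.0, -0.001]
ft_force: [-0.7, -0.7, -0.3]
grip_width: 0.0596
```

```bash
python3 plan.py 369,-280,28,25.5,62,20 369,-280,28,25.5,40
```

```text
clk 2.40 tcp [ 371.6 -273.8   97.3] yaw 26.0 tilt [-0.0003  0.002 ] w 59.6 F [-0.7 -0.7 -0.3]
[[-1.0, 1.0, 17.0, 0.0, 0.0, 0.1, 62.0], [-1.0, 1.0, 17.0, 0.0, 0.0, 0.1, 62.0], [-2.0, 1.0, 18.0, -0.1, 0.0, 0.1, 62.0], [-1.0, 2.0, 17.0, 0.0, 0.0, 0.2, 62.0], [0.0, 0.0, 0.0, 0.0, 0.0, 0.0, 40.0]]
```

jog_arm([
  [[-5,5,5,0,0,0.5,62],[0,0,0,0,0,0,62],[0,0,20,0,0,0,62],[0,0,15,0,0,0,62],[0,0,0,0,0,0,62]],
])

```text
clock: 2.9
eef_pos: [0.3703, -0.2871, 0.0606]
tool_rot: [0.976, 0.217, 0.002, 0.003]
ft_force: [-0.6, 0.9, 0.4]
grip_width: 0.0617
```

```bash
python3 plan.py 369,-280,28,25.5,62,15
```

```text
clk 2.90 tcp [ 370.3 -287.1   60.6] yaw 25.1 tilt [ 0.006  -0.0052] w 61.7 F [-0.6  0.9  0.4]
[[1.0, -2.0, 11.0, 0.1, -0.1, -0.1, 62.0], [0.0, -3.0, 11.0, 0.2, 0.0, -0.1, 62.0], [1.0, -2.0, 11.0, 0.1, -0.1, -0.2, 62.0]]
```

jog_arm([
  [[0,0,0,0,0,0,62],[0,0,0,0,0,0,62]],
])

```text
clock: 3.1
eef_pos: [0.3705, -0.2893, 0.0625]
tool_rot: [0.976, 0.216, 0.003, 0.004]
ft_force: [0.2, 0.8, 0.2]
grip_width: 0.062
```

jog_arm([
  [[2,-6,0,0,0,0,62]],
])

```text
clock: 3.2
eef_pos: [0.3705, -0.2842, 0.0636]
tool_rot: [0.977, 0.215, 0.004, 0.005]
ft_force: [1.2, 1.1, 0.1]
grip_width: 0.0619
```

jog_arm([
  [[0,0,0,0,0,0,62]],
])

```text
clock: 3.3
eef_pos: [0.3704, -0.2838, 0.0641]
tool_rot: [0.977, 0.215, 0.004, 0.005]
ft_force: [0.7, -0.3, 0.2]
grip_width: 0.0623
```

jog_arm([
  [[0,0,0,0,0,0,62]],
])

```text
clock: 3.4
eef_pos: [0.3707, -0.2838, 0.0647]
tool_rot: [0.976, 0.215, 0.005, 0.006]
ft_force: [1.0, -0.6, 0.5]
grip_width: 0.062
```

```bash
python3 plan.py 369,-280,28,25.5,62,15
```

```text
clk 3.40 tcp [ 370.7 -283.8   64.7] yaw 24.9 tilt [ 0.0115 -0.0098] w 62.0 F [ 1.  -0.6  0.5]
[[0.0, -2.0, 12.0, 0.3, -0.1, -0.2, 62.0], [0.0, -1.0, 12.0, 0.2, -0.1, -0.2, 62.0], [0.0, -2.0, 13.0, 0.3, -0.2, -0.2, 62.0]]
```

jog_arm([
  [[0,-4,3,0.9,-0.2,-0.6,62],[0,0,12,0.2,0,0,62],[0,0,12,0,0,0,62],[0,0,10,0,0,0,62]],
])

```text
clock: 3.8
eef_pos: [0.3706, -0.2804, 0.0268]
tool_rot: [0.975, 0.222, 0.002, -0.002]
ft_force: [-0.7, -0.3, -0.1]
grip_width: 0.062
```

```bash
python3 plan.py 369,-280,28,25.5,62,15
```

```text
clk 3.80 tcp [ 370.6 -280.4   26.8] yaw 25.6 tilt [0.0025 0.0051] w 62.0 F [-0.7 -0.3 -0.1]
[[-1.0, -1.0, -1.0, -0.2, -0.3, 0.1, 62.0]]
```

jog_arm([
  [[-1,0,0,-0.2,-0.2,0,40],[0,0,0,0,0,0,40],[0,0,0,0,0,0,40],[0,0,0,0,0,0,40]],
])

```text
clock: 4.2
eef_pos: [0.3685, -0.2799, 0.0252]
tool_rot: [0.975, 0.222, -0.001, -0.002]
ft_force: [0.2, -0.4, 0.0]
grip_width: 0.0466
```

jog_arm([
  [[0,0,-10,0,0,0,40],[0,0,-30,0,0,0,40],[0,0,-30,0,0,0,40],[0,0,-30,0,0,0,40],[0,0,-10,0,0,0,40]],
])

```text
clock: 4.7
eef_pos: [0.3671, -0.279, 0.1388]
tool_rot: [0.975, 0.222, -0.003, -0.004]
ft_force: [0.5, 0.1, -0.3]
grip_width: 0.0469
```

```bash
python3 plan.py 658,-44,140,25.5,40,40; python3 -c "
from h import *
snap('side','s1.png')"
```

```text
clk 4.70 tcp [ 367.1 -279.   138.8] yaw 25.6 tilt [-0.0075  0.0058] w 46.9 F [ 0.5  0.1 -0.3]
[[36.0, -9.0, 0.0, 0.0, 0.0, 0.0, 40.0], [36.0, -9.0, 0.0, -0.1, 0.0, 0.0, 40.0], [36.0, -9.0, 0.0, 0.0, 0.0, 0.0, 40.0], [37.0, -8.0, 0.0, -0.1, 0.0, 0.0, 40.0], [36.0, -9.0, 0.0, 0.0, 0.0, 0.0, 40.0]]
[[37.0, -8.0, 0.0, -0.1, 0.0, 0.0, 40.0], [36.0, -9.0, -1.0, 0.0, 0.1, 0.0, 40.0], [37.0, -8.0, 0.0, -0.1, 0.0, 0.0, 40.0], [36.0, -9.0, -1.0, 0.0, 0.1, 0.1, 40.0], [37.0, -8.0, 0.0, -0.1, 0.0, 0.0, 40.0]]
```

View pics/s1.png

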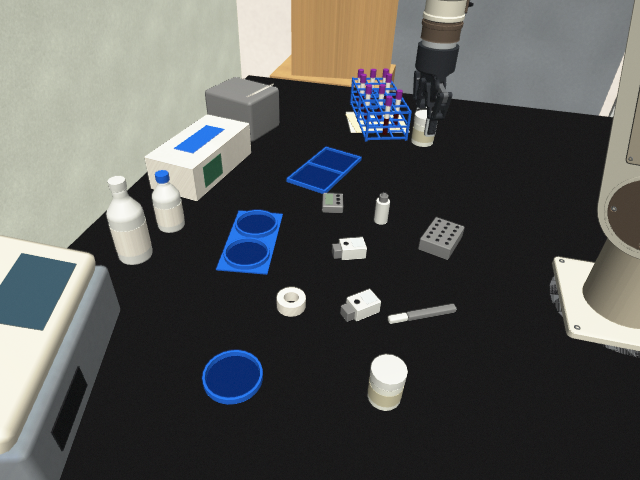

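The side view shows the cup held upright, with the gripper at (430,110). Carrying it to the tray.

jog_arm([
  [[36,-9,0,0,0,0,40],[36,-9,0,0,0,0,40],[36,-9,0,0,0,0,40],[36,-9,0,0,0,0,40],[36,-9,0,0,0,0,40]],
])

```text
clock: 5.25
eef_pos: [0.51, -0.1605, 0.1354]
tool_rot: [0.976, 0.216, -0.005, -0.004]
ft_force: [0.7, -0.5, -0.6]
grip_width: 0.0471
```

jog_arm([
  [[36,-9,0,0,0,0,40],[36,-9,0,0,0,0,40],[36,-9,0,0,0,0,40],[20,-6,0,0,0,0,40],[10,-2,0,0,0,0,40]],
])

```text
clock: 5.75
eef_pos: [0.6229, -0.0625, 0.1256]
tool_rot: [0.976, 0.218, -0.01, -0.005]
ft_force: [1.4, -0.2, -0.2]
grip_width: 0.0463
```

```bash
python3 plan.py 658,-44,120,25.5,40,40
```

```text
clk 5.75 tcp [622.9 -62.5 125.6] yaw 25.2 tilt [-0.0214  0.0065] w 46.3 F [ 1.4 -0.2 -0.2]
[[20.0, -1.0, 2.0, -0.4, 0.5, -0.1, 40.0], [20.0, -1.0, 3.0, -0.5, 0.4, -0.2, 40.0]]
```

jog_arm([
  [[18,-1,10,-0.5,0.7,-0.1,40],[16,-1,10,-0.5,0.5,-0.1,40],[2,0,10,0,0.2,0,40],[0,0,5,0,0,0,40],[0,0,0,0,0,0,40]],
])

```text
clock: 6.25
eef_pos: [0.6536, -0.0452, 0.0826]
tool_rot: [0.976, 0.22, 0.001, 0.0]
ft_force: [-1.2, -0.1, -0.1]
grip_width: 0.0468
```

```bash
python3 plan.py 658,-44,60,25.5,40,15
```

```text
clk 6.25 tcp [653.6 -45.2  82.6] yaw 25.4 tilt [0.0028 0.0003] w 46.8 F [-1.2 -0.1 -0.1]
[[2.0, 0.0, 11.0, 0.0, -0.1, -0.1, 40.0], [2.0, 1.0, 12.0, 0.1, -0.1, 0.0, 40.0]]
```

jog_arm([
  [[4,1,12,0,-0.1,0,40],[0,0,12,0,0,0,40],[0,0,12,0,0,0,40],[0,0,5,0,0,0,40],[0,0,0,0,0,0,40]],
])

```text
clock: 6.75
eef_pos: [0.6567, -0.0465, 0.0383]
tool_rot: [0.976, 0.218, 0.0, 0.0]
ft_force: [-0.1, -0.1, -0.4]
grip_width: 0.0464
```

```bash
python3 plan.py 658,-44,29,25.5,40,5
```

```text
clk 6.75 tcp [656.7 -46.5  38.3] yaw 25.2 tilt [ 0.0002 -0.0009] w 46.4 F [-0.1 -0.1 -0.4]
[[1.0, -1.0, 5.0, 0.0, 0.0, -0.2, 40.0], [1.0, -1.0, 4.0, 0.0, 0.0, -0.1, 40.0]]
```

jog_arm([
  [[1,-2,5,0,0,0,40],[0,0,3,0,0,0,40],[0,0,2,0,0,0,40],[0,0,1,0,0,0,40]],
])

```text
clock: 7.15
eef_pos: [0.6578, -0.044, 0.0283]
tool_rot: [0.976, 0.218, 0.001, 0.001]
ft_force: [-2.7, -0.2, 6.3]
grip_width: 0.0469
```

jog_arm([
  [[0,0,0,0,0,0,52],[0,0,0,0,0,0,64],[0,0,0,0,0,0,64]],
])

```text
clock: 7.45
eef_pos: [0.6586, -0.044, 0.0291]
tool_rot: [0.976, 0.218, 0.002, 0.001]
ft_force: [-0.7, -0.0, 0.1]
grip_width: 0.0642
```

jog_arm([
  [[0,0,-15,0,0,0,64],[0,0,-30,0,0,0,64],[0,0,-30,0,0,0,64],[0,0,-20,0,0,0,64]],
])

```text
clock: 7.85
eef_pos: [0.6547, -0.0438, 0.1217]
tool_rot: [0.976, 0.218, -0.003, -0.0]
ft_force: [0.4, 0.3, 1.2]
grip_width: 0.0641
```

```bash
python3 plan.py 358,279,120,25.5,64,45
```

```text
clk 7.85 tcp [654.7 -43.8 121.7] yaw 25.2 tilt [-0.0058 -0.0005] w 64.1 F [0.4 0.3 1.2]
[[-13.0, -42.0, 0.0, 0.0, 0.0, 0.0, 64.0], [-13.0, -42.0, 0.0, 0.0, 0.0, 0.0, 64.0], [-13.0, -42.0, 0.0, 0.0, 0.0, 0.0, 64.0], [-13.0, -42.0, 0.0, 0.0, 0.0, 0.0, 64.0], [-13.0, -42.0, 1.0, 0.0, 0.1, 0.0, 64.0]]
[[-13.0, -42.0, 0.0, 0.0, 0.0, -0.1, 64.0], [-13.0, -42.0, 1.0, 0.0, 0.1, 0.0, 64.0], [-13.0, -42.0, 0.0, 0.0, 0.0, -0.1, 64.0], [-13.0, -41.0, 1.0, -0.1, 0.1, 0.0, 64.0], [-14.0, -42.0, 0.0, 0.0, 0.0, -0.1, 64.0]]
```

jog_arm([
  [[-13,-42,0,0,0,0,64],[-13,-42,0,0,0,0,64],[-13,-42,0,0,0,0,64],[-13,-42,0,0,0,0,64],[-13,-42,0,0,0,0,64]],
])

```text
clock: 8.35
eef_pos: [0.5111, 0.1188, 0.1263]
tool_rot: [0.977, 0.213, 0.006, 0.002]
ft_force: [1.2, 0.9, 0.6]
grip_width: 0.0636
```

jog_arm([
  [[-13,-42,0,0,0,0,64],[-13,-42,0,0,0,0,64],[-13,-42,0,0,0,0,64],[-8,-25,0,0,0,0,64],[0,0,0,0,0,0,64]],
])

```text
clock: 8.85
eef_pos: [0.4103, 0.2172, 0.1265]
tool_rot: [0.972, 0.236, 0.004, -0.01]
ft_force: [0.0, -0.3, 0.1]
grip_width: 0.0636
```

```bash
python3 plan.py 358,279,100,25.5,64,45
```

```text
clk 8.85 tcp [410.3 217.2 126.5] yaw 27.3 tilt [0.0031 0.0222] w 63.6 F [ 0.  -0.3  0.1]
[[-9.0, -39.0, 14.0, -0.5, -0.4, 0.9, 64.0], [-10.0, -39.0, 13.0, -0.6, -0.3, 0.9, 64.0]]
```

jog_arm([
  [[-9,-39,13,-0.5,-0.4,0.9,64],[-9,-38,13,-0.6,-0.3,0.9,64],[0,0,0,0,0,0,64],[0,0,0,0,0,0,64]],
])

```text
clock: 9.25
eef_pos: [0.389, 0.2292, 0.1032]
tool_rot: [0.968, 0.251, -0.002, -0.02]
ft_force: [0.7, -0.4, 0.2]
grip_width: 0.0638
```

```bash
python3 plan.py 358,279,75,25.5,64,45
```

```text
clk 9.25 tcp [389.  229.2 103.2] yaw 29.0 tilt [-0.0146  0.0371] w 63.8 F [ 0.7 -0.4  0.2]
[[-2.0, -29.0, 15.0, -1.1, -0.1, 1.8, 64.0], [-2.0, -29.0, 15.0, -1.2, -0.1, 1.7, 64.0]]
```

```bash
python3 -c "
from h import *
o=get_obs();print(o['joint_pos'],o['joint_vel'],o['tau'],o['ft_force'])"
```

```text
[ 0.50579741  0.24523347 -0.34559157  0.97479011  0.03954029  3.14080174] [-1.32583766e-02  9.16874641e-03 -4.44068019e-03  2.33269895e-03
 -2.67308759e-03  4.04394248e-05] [ 2.97372881e-01 -3.37148166e+01  2.11935908e+01  4.37972636e-02
  1.52236861e-01 -2.55768400e-04] [ 0.70903202 -0.44233301  0.20006097]
```

jog_arm([
  [[0,0,-10,-1.1,0,1.8,64],[0,0,-10,-1.1,0,1.8,64],[0,0,0,0,0,0,64]],
])

```text
clock: 9.55
eef_pos: [0.4035, 0.2066, 0.1264]
tool_rot: [0.973, 0.23, 0.002, -0.008]
ft_force: [0.1, 0.2, 0.2]
grip_width: 0.0644
```

```bash
python3 plan.py 358,279,100,25.5,64,15; python3 -c "
from h import *
o=get_obs();print(o['joint_pos'],o['joint_vel'])"
```

```text
clk 9.55 tcp [403.5 206.6 126.4] yaw 26.6 tilt [-0.0006  0.0166] w 64.4 F [0.1 0.2 0.2]
[[-1.0, -14.0, 5.0, -0.1, -0.1, 0.2, 64.0], [-2.0, -14.0, 4.0, -0.2, -0.1, 0.2, 64.0], [-1.0, -14.0, 5.0, -0.1, 0.0, 0.2, 64.0], [-2.0, -14.0, 4.0, -0.2, -0.1, 0.2, 64.0], [-2.0, -14.0, 5.0, -0.1, 0.0, 0.1, 64.0]]
[[-1.0, -15.0, 4.0, -0.2, -0.1, 0.2, 64.0]]
[ 0.46308415  0.22194472 -0.30716567  1.0348078   0.0150852   3.1407616 ] [-0.00785234  0.00351233  0.00337542 -0.00420656  0.00852541 -0.00102977]
```

J6 is at its limit: J6 = 180° + J1 − yaw. A larger tool yaw frees it, so I'll turn to 105°.

```bash
python3 plan.py 404,207,126,105,64
```

```text
clk 9.55 tcp [403.5 206.6 126.4] yaw 26.6 tilt [-0.0006  0.0166] w 64.4 F [0.1 0.2 0.2]
[[0.0, 0.0, 0.0, 0.0, -0.1, -7.8, 64.0], [0.0, 0.0, 0.0, -0.1, -0.1, -7.8, 64.0], [0.0, 0.0, 0.0, 0.0, -0.1, -7.9, 64.0], [0.0, 0.0, 0.0, -0.1, -0.1, -7.8, 64.0], [0.0, 0.0, 0.0, 0.0, -0.1, -7.9, 64.0]]
[[0.0, 0.0, 0.0, -0.1, -0.1, -7.8, 64.0], [0.0, 0.0, 0.0, 0.0, -0.1, -7.9, 64.0], [0.0, 0.0, 0.0, -0.1, -0.1, -7.8, 64.0], [0.0, 0.0, 0.0, 0.0, -0.1, -7.9, 64.0], [0.0, 1.0, 0.0, -0.1, 0.0, -7.8, 64.0]]
```

jog_arm([
  [[0,0,0,-0.1,0,-8.3,64],[0,0,0,0,0,-8.3,64],[0,0,0,0,0,-8.3,64],[0,0,0,0,0,-8.3,64],[0,0,0,0,0,-8.3,64]],
])

```text
clock: 10.05
eef_pos: [0.4083, 0.2051, 0.1307]
tool_rot: [0.823, 0.568, 0.009, -0.005]
ft_force: [0.2, -0.4, -0.3]
grip_width: 0.0643
```

jog_arm([
  [[0,0,0,0,0,-8.3,64],[0,0,0,0,0,-8.3,64],[0,0,0,0,0,-8.3,64],[0,0,0,0,0,-8.3,64],[0,0,0,0,0,0,64]],
])

```text
clock: 10.55
eef_pos: [0.4117, 0.2041, 0.1339]
tool_rot: [0.618, 0.786, 0.013, -0.001]
ft_force: [-0.3, 0.4, 0.3]
grip_width: 0.0638
```

```bash
python3 plan.py 358,279,100,105,64,40
```

```text
clk 10.55 tcp [411.7 204.1 133.9] yaw 103.6 tilt [0.0148 0.0207] w 63.8 F [-0.3  0.4  0.3]
[[28.0, -12.0, 12.0, 0.4, -0.3, -0.5, 64.0], [29.0, -11.0, 11.0, 0.4, -0.3, -0.4, 64.0], [28.0, -11.0, 11.0, 0.3, -0.3, -0.5, 64.0]]
```

jog_arm([
  [[28,-12,11,0.4,-0.3,-0.5,64],[28,-12,11,0.4,-0.3,-0.5,64],[20,-8,8,0.3,-0.3,-0.5,64],[4,-2,2,0,0,0,64],[0,0,0,0,0,0,64]],
])

```text
clock: 11.05
eef_pos: [0.3625, 0.2757, 0.1041]
tool_rot: [0.616, 0.788, 0.003, 0.002]
ft_force: [-0.2, -0.4, 0.4]
grip_width: 0.0641
```

```bash
python3 plan.py 358,279,75,105,64,40
```

```text
clk 11.05 tcp [362.5 275.7 104.1] yaw 103.9 tilt [0.0064 0.003 ] w 64.1 F [-0.2 -0.4  0.4]
[[4.0, -4.0, 29.0, 0.4, -0.1, -1.1, 64.0]]
```

jog_arm([
  [[4,-4,10,0.4,-0.1,0,64],[0,0,20,0,0,0,64],[0,0,0,0,0,0,64]],
])

```text
clock: 11.35
eef_pos: [0.3595, 0.278, 0.074]
tool_rot: [0.619, 0.786, 0.001, 0.001]
ft_force: [-0.3, -0.8, 0.4]
grip_width: 0.064
```

```bash
python3 plan.py 358,279,27,105,64,15
```

```text
clk 11.35 tcp [359.5 278.   74. ] yaw 103.6 tilt [0.0025 0.0008] w 64.0 F [-0.3 -0.8  0.4]
[[0.0, 0.0, 12.0, 0.0, 0.0, -0.4, 64.0], [0.0, 0.0, 12.0, 0.0, 0.0, -0.3, 64.0], [1.0, -1.0, 12.0, 0.1, 0.0, -0.4, 64.0], [0.0, 0.0, 11.0, 0.0, 0.0, -0.3, 64.0]]
```

jog_arm([
  [[1,-1,12,0,0,0,64],[0,0,12,0,0,0,64],[0,0,12,0,0,0,64],[0,0,10,0,0,0,64],[0,0,0,0,0,0,64]],
])

```text
clock: 11.85
eef_pos: [0.3615, 0.2775, 0.0287]
tool_rot: [0.622, 0.783, 0.002, 0.001]
ft_force: [-0.4, 0.5, -0.0]
grip_width: 0.064
```

jog_arm([
  [[0,0,0,0,0,0,40],[0,0,0,0,0,0,40],[0,0,0,0,0,0,40],[0,0,0,0,0,0,40]],
])

```text
clock: 12.25
eef_pos: [0.3627, 0.2777, 0.0304]
tool_rot: [0.623, 0.782, 0.004, 0.001]
ft_force: [-0.2, -0.6, -0.1]
grip_width: 0.0467
```

jog_arm([
  [[0,0,-10,0,0,0,40],[0,0,-30,0,0,0,40],[0,0,-30,0,0,0,40],[0,0,-30,0,0,0,40],[0,0,-10,0,0,0,40]],
])

```text
clock: 12.75
eef_pos: [0.3604, 0.2764, 0.1453]
tool_rot: [0.623, 0.783, 0.002, 0.001]
ft_force: [0.1, 0.0, -0.8]
grip_width: 0.0465
```

```bash
python3 plan.py 644,47,130,105,40,40
```

```text
clk 12.75 tcp [360.4 276.4 145.3] yaw 103.0 tilt [0.0036 0.0011] w 46.5 F [ 0.1  0.  -0.8]
[[-29.0, 22.0, 2.0, 0.0, 0.0, -0.2, 40.0], [-29.0, 22.0, 2.0, 0.0, 0.0, -0.2, 40.0], [-29.0, 22.0, 2.0, 0.0, 0.0, -0.2, 40.0], [-29.0, 22.0, 1.0, 0.0, 0.0, -0.2, 40.0], [-29.0, 22.0, 2.0, 0.0, 0.0, -0.2, 40.0]]
[[-29.0, 22.0, 1.0, 0.0, 0.0, -0.2, 40.0], [-29.0, 22.0, 2.0, 0.1, 0.0, -0.2, 40.0], [-29.0, 22.0, 1.0, 0.0, 0.0, -0.2, 40.0], [-29.0, 22.0, 1.0, 0.1, 0.0, -0.2, 40.0], [-30.0, 22.0, 2.0, 0.0, 0.0, -0.2, 40.0]]
```

jog_arm([
  [[-29,22,0,0,0,0,40],[-29,22,0,0,0,0,40],[-29,22,0,0,0,0,40],[-29,22,0,0,0,0,40],[-29,22,0,0,0,0,40]],
])

```text
clock: 13.25
eef_pos: [0.5044, 0.1618, 0.1549]
tool_rot: [0.618, 0.786, 0.008, 0.003]
ft_force: [0.1, 0.2, -1.4]
grip_width: 0.0459
```

jog_arm([
  [[-29,22,0,0,0,0,40],[-29,22,0,0,0,0,40],[-29,22,0,0,0,0,40],[-15,10,0,0,0,0,40],[0,0,0,0,0,0,40]],
])

```text
clock: 13.75
eef_pos: [0.6093, 0.0733, 0.1597]
tool_rot: [0.62, 0.784, 0.009, 0.005]
ft_force: [-0.1, 0.1, -1.1]
grip_width: 0.0464
```

```bash
python3 plan.py 644,47,110,105,40,40
```

```text
clk 13.75 tcp [609.3  73.3 159.7] yaw 103.4 tilt [0.0193 0.0084] w 46.4 F [-0.1  0.1 -1.1]
[[-17.0, 13.0, 25.0, 0.6, -0.1, -0.8, 40.0], [-17.0, 14.0, 25.0, 0.6, -0.1, -0.8, 40.0]]
```

jog_arm([
  [[-17,13,20,0.6,-0.1,-0.5,40],[-17,13,20,0.6,-0.1,-0.5,40],[0,0,20,0,0,0,40],[0,0,10,0,0,0,40],[0,0,0,0,0,0,40]],
])

```text
clock: 14.25
eef_pos: [0.6428, 0.0485, 0.0919]
tool_rot: [0.612, 0.791, 0.001, -0.0]
ft_force: [0.4, -0.7, -0.3]
grip_width: 0.0465
```

```bash
python3 plan.py 644,47,45,105,40,15
```

```text
clk 14.25 tcp [642.8  48.5  91.9] yaw 104.5 tilt [0.0009 0.0017] w 46.5 F [ 0.4 -0.7 -0.3]
[[0.0, 0.0, 12.0, 0.0, 0.0, -0.1, 40.0], [-1.0, 0.0, 12.0, 0.0, 0.0, -0.1, 40.0], [0.0, 0.0, 11.0, 0.0, 0.0, -0.1, 40.0], [-1.0, 1.0, 12.0, 0.1, -0.1, -0.2, 40.0]]
```

jog_arm([
  [[-2,1,14,0,0,0,40],[0,0,14,0,0,0,40],[0,0,12,0,0,0,40],[0,0,6,0,0,0,40],[0,0,0,0,0,0,40]],
])

```text
clock: 14.75
eef_pos: [0.6441, 0.0489, 0.045]
tool_rot: [0.611, 0.792, 0.002, 0.001]
ft_force: [0.3, -0.7, -0.7]
grip_width: 0.0465
```

```bash
python3 plan.py 644,47,33,105,40,5
```

```text
clk 14.75 tcp [644.1  48.9  45. ] yaw 104.7 tilt [0.0035 0.0022] w 46.5 F [ 0.3 -0.7 -0.7]
[[-1.0, 0.0, 4.0, 0.1, 0.0, -0.1, 40.0], [0.0, 0.0, 4.0, 0.1, 0.0, -0.1, 40.0], [-1.0, -1.0, 4.0, 0.0, -0.1, -0.1, 40.0]]
```

jog_arm([
  [[-2,0,5,0.1,0,0,40],[0,0,4,0,0,0,40],[0,0,2,0,0,0,40],[0,0,1,0,0,0,40]],
])

```text
clock: 15.15
eef_pos: [0.6456, 0.0468, 0.0331]
tool_rot: [0.611, 0.792, 0.002, 0.001]
ft_force: [-0.1, -0.3, -1.3]
grip_width: 0.0463
```

jog_arm([
  [[0,0,1,0,0,0,40],[0,0,1,0,0,0,40]],
])

```text
clock: 15.35
eef_pos: [0.6459, 0.0468, 0.0323]
tool_rot: [0.611, 0.792, 0.002, 0.001]
ft_force: [-3.9, -0.0, 8.2]
grip_width: 0.0464
```

Contact. Releasing, then on to cartridge 1 at yaw 203.3° (= -156.7°).

jog_arm([
  [[0,0,0,0,0,0,52],[0,0,0,0,0,0,64],[0,0,0,0,0,0,64]],
])

```text
clock: 15.65
eef_pos: [0.6467, 0.0468, 0.0332]
tool_rot: [0.611, 0.792, 0.003, 0.002]
ft_force: [-0.3, -0.7, -0.8]
grip_width: 0.0642
```

jog_arm([
  [[0,0,-15,0,0,0,64],[0,0,-30,0,0,0,64],[0,0,-30,0,0,0,64],[0,0,-20,0,0,0,64]],
])

```text
clock: 16.05
eef_pos: [0.6431, 0.0465, 0.1256]
tool_rot: [0.611, 0.792, -0.0, -0.002]
ft_force: [1.4, 0.6, -0.3]
grip_width: 0.064
```

```bash
python3 plan.py 465,-9,120,-156.7,60,40
```

```text
clk 16.05 tcp [643.1  46.5 125.6] yaw 104.7 tilt [-0.0033  0.0014] w 64.0 F [ 1.4  0.6 -0.3]
[[-1.0, -16.0, 1.0, 0.0, 0.0, -8.2, 60.0], [2.0, -15.0, 0.0, 0.0, 0.0, -8.2, 60.0], [4.0, -15.0, 1.0, 0.0, 0.0, -8.2, 60.0], [6.0, -14.0, 0.0, 0.0, 0.0, -8.2, 60.0], [8.0, -14.0, 1.0, 0.0, 0.0, -8.2, 60.0]]
[[10.0, -12.0, 0.0, 0.0, 0.0, -8.2, 60.0], [11.0, -11.0, 1.0, 0.0, 0.0, -8.2, 60.0], [13.0, -9.0, 0.0, 0.0, 0.0, -8.2, 60.0], [14.0, -7.0, 1.0, 0.0, 0.0, -8.3, 60.0], [14.0, -5.0, 0.0, 0.0, -0.1, -8.2, 60.0]]
[[15.0, -3.0, 1.0, 0.1, 0.0, -8.3, 60.0], [16.0, -1.0, 0.0, 0.0, -0.1, -8.2, 60.0]]
```

jog_arm([
  [[-1,-16,0,0,0,-8.2,60],[2,-15,0,0,0,-8.2,60],[4,-15,0,0,0,-8.2,60],[6,-14,0,0,0,-8.2,60],[8,-14,0,0,0,-8.2,60]],
])

```text
clock: 16.55
eef_pos: [0.5724, 0.0237, 0.1308]
tool_rot: [0.281, 0.96, 0.003, 0.005]
ft_force: [0.2, 0.6, -0.9]
grip_width: 0.0604
```

jog_arm([
  [[10,-12,0,0,0,-8.2,60],[11,-11,0,0,0,-8.2,60],[13,-9,0,0,0,-8.2,60],[14,-7,0,0,0,-8.2,60],[14,-5,0,0,0,-8.2,60]],
])

```text
clock: 17.05
eef_pos: [0.497, -0.0032, 0.1305]
tool_rot: [-0.088, 0.996, 0.001, 0.007]
ft_force: [0.1, 1.1, -0.6]
grip_width: 0.0601
```

```bash
python3 plan.py 465,-9,100,-156.7,60,40
```

```text
clk 17.05 tcp [497.   -3.2 130.5] yaw -169.9 tilt [0.0139 0.0025] w 60.1 F [ 0.1  1.1 -0.6]
[[16.0, 0.0, 15.0, 0.0, 0.4, -6.6, 60.0], [17.0, 2.0, 15.0, -0.1, 0.4, -6.6, 60.0]]
```

jog_arm([
  [[14,0,15,0,0.4,-6.6,60],[14,1,15,0,0.4,-6.0,60],[2,0,10,0,0,0,60],[0,0,10,0,0,0,60],[0,0,0,0,0,0,60]],
])

```text
clock: 17.55
eef_pos: [0.4677, -0.0103, 0.08]
tool_rot: [-0.2, 0.98, -0.001, 0.002]
ft_force: [0.0, 0.4, 0.4]
grip_width: 0.0602
```

```bash
python3 plan.py 465,-9,60,-156.7,60,40
```

```text
clk 17.55 tcp [467.7 -10.3  80. ] yaw -157.0 tilt [ 0.0054 -0.0016] w 60.2 F [0.  0.4 0.4]
[[2.0, 2.0, 20.0, -0.2, 0.2, -0.3, 60.0]]
```

jog_arm([
  [[2,2,15,-0.2,0.3,-0.3,60],[0,0,15,0,0,0,60],[0,0,15,0,0,0,60],[0,0,10,0,0,0,60],[0,0,0,0,0,0,60]],
])

```text
clock: 18.05
eef_pos: [0.472, -0.0086, 0.0251]
tool_rot: [-0.2, 0.98, -0.001, 0.004]
ft_force: [-0.5, 1.0, -0.8]
grip_width: 0.0603
```

```bash
python3 plan.py 465,-9,6,-156.7,60,10
```

```text
clk 18.05 tcp [472.   -8.6  25.1] yaw -156.9 tilt [ 0.0075 -0.0002] w 60.3 F [-0.5  1.  -0.8]
[[2.0, 1.0, 6.0, -0.1, 0.1, -0.1, 60.0], [2.0, 1.0, 7.0, 0.0, 0.1, -0.1, 60.0], [3.0, 0.0, 6.0, -0.1, 0.2, 0.0, 60.0]]
```

jog_arm([
  [[7,2,4,-0.2,0.4,0,60],[1,0,6,0,0,0,60],[1,0,6,0,0,0,60],[0,0,2,0,0,0,60]],
])

```text
clock: 18.45
eef_pos: [0.4644, -0.0103, 0.0075]
tool_rot: [-0.2, 0.98, -0.0, 0.001]
ft_force: [-1.2, 0.0, 0.2]
grip_width: 0.0601
```

```bash
python3 plan.py 465,-9,6,-156.7,60,10
```

```text
clk 18.45 tcp [464.4 -10.3   7.5] yaw -157.0 tilt [0.0028 0.0003] w 60.1 F [-1.2  0.   0.2]
[[-1.0, 1.0, 1.0, 0.0, 0.2, -0.3, 60.0]]
```

jog_arm([
  [[0,1,2,0,0.2,0,28],[0,0,1,0,0,0,28],[0,0,0,0,0,0,28],[0,0,0,0,0,0,28],[0,0,0,0,0,0,28]],
])

```text
clock: 18.95
eef_pos: [0.4646, -0.0093, 0.0049]
tool_rot: [-0.199, 0.98, -0.001, 0.0]
ft_force: [-0.1, 0.3, -1.0]
grip_width: 0.0327
```

jog_arm([
  [[0,0,-10,0,0,0,28],[0,0,-30,0,0,0,28],[0,0,-30,0,0,0,28],[0,0,-30,0,0,0,28],[0,0,-10,0,0,0,28]],
])

```text
clock: 19.45
eef_pos: [0.4623, -0.0091, 0.119]
tool_rot: [-0.2, 0.98, -0.0, -0.003]
ft_force: [1.8, 0.2, -1.3]
grip_width: 0.033
```

```bash
python3 plan.py 589,-256,120,164.1,28,45;  python3 -c "
from h import *
snap('side','s2.png')"
```

```text
clk 19.45 tcp [462.3  -9.1 119. ] yaw -157.0 tilt [-0.0051 -0.0011] w 33.0 F [ 1.8  0.2 -1.3]
[[-3.0, -40.0, 0.0, 0.0, 0.0, 5.6, 28.0], [-7.0, -39.0, 0.0, 0.0, 0.0, 5.6, 28.0], [-10.0, -38.0, 0.0, 0.0, -0.1, 5.5, 28.0], [-14.0, -37.0, 0.0, 0.0, 0.0, 5.6, 28.0], [-18.0, -35.0, 0.0, 0.0, -0.1, 5.5, 28.0]]
[[-21.0, -34.0, -1.0, 0.0, 0.0, 5.6, 28.0], [-24.0, -32.0, 0.0, -0.1, -0.1, 5.5, 28.0]]
```

View pics/s2.png

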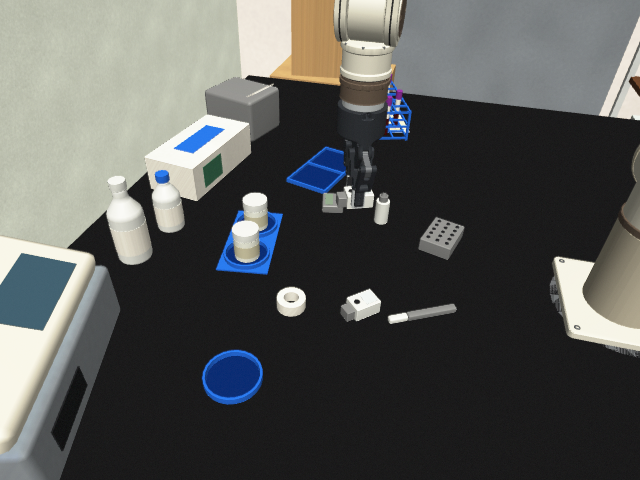

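Both cups stand in their rings at about (246,243) and (256,211), and the cartridge is held level at (358,196). Moving to the near bay.

jog_arm([
  [[-3,-40,0,0,0,5.6,28],[-7,-39,0,0,0,5.6,28],[-10,-38,0,0,0,5.6,28],[-14,-37,0,0,0,5.6,28],[-18,-35,0,0,0,5.6,28]],
])

```text
clock: 20.0
eef_pos: [0.5537, -0.1859, 0.1217]
tool_rot: [0.048, 0.999, 0.0, -0.001]
ft_force: [0.6, 1.3, 0.1]
grip_width: 0.0326
```

jog_arm([
  [[-20,-32,0,0,0,5.6,28],[-10,-15,0,0,0,2,28],[0,0,0,0,0,0,28]],
])

```text
clock: 20.3
eef_pos: [0.5788, -0.2434, 0.1199]
tool_rot: [0.12, 0.993, -0.0, -0.001]
ft_force: [0.5, 0.2, 0.1]
grip_width: 0.0329
```

```bash
python3 plan.py 589,-256,80,164.1,28,30
```

```text
clk 20.30 tcp [ 578.8 -243.4  119.9] yaw 166.2 tilt [-0.0025 -0.    ] w 32.9 F [0.5 0.2 0.1]
[[-6.0, -5.0, 20.0, 0.0, -0.1, 1.0, 28.0], [-7.0, -5.0, 20.0, 0.0, 0.0, 1.1, 28.0]]
```

jog_arm([
  [[-6,-5,20,0,0,1,28],[-7,-5,20,0,0,1,28],[0,0,20,0,0,0,28],[0,0,10,0,0,0,28],[0,0,0,0,0,0,28]],
])

```text
clock: 20.8
eef_pos: [0.5868, -0.2534, 0.047]
tool_rot: [0.136, 0.991, 0.001, -0.003]
ft_force: [-0.4, 1.6, 0.3]
grip_width: 0.0327
```

```bash
python3 plan.py 589,-256,20,164.1,28,10
```

```text
clk 20.80 tcp [ 586.8 -253.4   47. ] yaw 164.3 tilt [-0.0056  0.0031] w 32.7 F [-0.4  1.6  0.3]
[[-1.0, -1.0, 9.0, 0.0, -0.1, 0.1, 28.0], [-1.0, 0.0, 9.0, 0.0, -0.1, 0.1, 28.0], [-1.0, -1.0, 9.0, 0.1, -0.2, 0.0, 28.0]]
```

jog_arm([
  [[-3,-2,10,0.1,-0.3,0,28],[0,0,10,0,0,0,28],[0,0,8,0,0,0,28],[0,0,4,0,0,0,28],[0,0,0,0,0,0,28]],
])

```text
clock: 21.3
eef_pos: [0.5903, -0.2552, 0.015]
tool_rot: [0.135, 0.991, -0.0, 0.001]
ft_force: [-0.9, 0.5, -0.8]
grip_width: 0.0325
```

jog_arm([
  [[0,0,1,0,0,0,28]],
])

```text
clock: 21.4
eef_pos: [0.5906, -0.2553, 0.0143]
tool_rot: [0.135, 0.991, -0.001, 0.001]
ft_force: [-0.2, -1.1, -0.3]
grip_width: 0.033
```

```bash
python3 plan.py 589,-256,8,164.1,28,10
```

```text
clk 21.40 tcp [ 590.6 -255.3   14.3] yaw 164.5 tilt [ 0.0027 -0.0015] w 33.0 F [-0.2 -1.1 -0.3]
[[1.0, -1.0, 6.0, 0.0, 0.2, 0.4, 28.0]]
```

jog_arm([
  [[1,0,3,0,0.1,0,28],[0,0,2,0,0,0,28],[0,0,1,0,0,0,28]],
])

```text
clock: 21.7
eef_pos: [0.5902, -0.2555, 0.0088]
tool_rot: [0.135, 0.991, -0.001, 0.001]
ft_force: [1.2, 0.3, -0.9]
grip_width: 0.0332
```

jog_arm([
  [[0,0,1,0,0,0,28]],
])

```text
clock: 21.8
eef_pos: [0.5903, -0.2555, 0.0078]
tool_rot: [0.135, 0.991, -0.001, 0.001]
ft_force: [0.6, -0.0, 1.8]
grip_width: 0.0329
```

jog_arm([
  [[0,0,0,0,0,0,44],[0,0,0,0,0,0,44],[0,0,0,0,0,0,46]],
])

```text
clock: 22.1
eef_pos: [0.5906, -0.2557, 0.0081]
tool_rot: [0.135, 0.991, -0.001, 0.002]
ft_force: [0.3, 0.9, 0.4]
grip_width: 0.0462
```

jog_arm([
  [[0,0,-10,0,0,0,46],[0,0,-30,0,0,0,46],[0,0,-30,0,0,0,60],[0,0,-40,0,0,0,60],[0,0,-10,0,0,0,60]],
])

```text
clock: 22.6
eef_pos: [0.5886, -0.2547, 0.132]
tool_rot: [0.135, 0.991, -0.0, -0.001]
ft_force: [1.0, -0.9, 0.4]
grip_width: 0.0598
```

```bash
python3 plan.py 420,131,120,-137.6,60,45
```

```text
clk 22.60 tcp [ 588.6 -254.7  132. ] yaw 164.5 tilt [-0.0013 -0.    ] w 59.8 F [ 1.  -0.9  0.4]
[[27.0, 33.0, 1.0, 0.0, 0.0, -5.8, 60.0], [23.0, 35.0, 1.0, 0.0, 0.0, -5.8, 60.0], [19.0, 37.0, 1.0, 0.0, 0.0, -5.8, 60.0], [16.0, 39.0, 1.0, 0.0, 0.0, -5.8, 60.0], [12.0, 41.0, 1.0, 0.0, 0.0, -5.8, 60.0]]
[[7.0, 41.0, 1.0, 0.0, 0.0, -5.8, 60.0], [3.0, 42.0, 2.0, 0.0, 0.0, -5.8, 60.0], [-1.0, 42.0, 1.0, 0.0, 0.0, -5.8, 60.0], [-5.0, 42.0, 2.0, 0.0, 0.0, -5.8, 60.0], [-10.0, 41.0, 1.0, 0.0, -0.1, -5.7, 60.0]]
```

jog_arm([
  [[27,33,0,0,0,-5.8,60],[23,35,0,0,0,-5.8,60],[19,37,0,0,0,-5.8,60],[16,39,0,0,0,-5.8,60],[12,41,0,0,0,-5.8,60]],
])

```text
clock: 23.1
eef_pos: [0.5055, -0.0627, 0.1364]
tool_rot: [-0.122, 0.992, -0.003, 0.006]
ft_force: [-0.9, -0.2, 0.9]
grip_width: 0.06
```

jog_arm([
  [[7,41,0,0,0,-5.8,60],[3,42,0,0,0,-5.8,60],[-1,42,0,0,0,-5.8,60],[-3,30,0,0,0,-5.8,60],[0,0,0,0,0,0,60]],
])

```text
clock: 23.6
eef_pos: [0.4349, 0.0877, 0.137]
tool_rot: [-0.331, 0.944, -0.004, 0.008]
ft_force: [0.7, 0.3, 0.8]
grip_width: 0.0601
```

```bash
python3 plan.py 420,131,90,-137.6,60,45
```

```text
clk 23.60 tcp [434.9  87.7 137. ] yaw -141.4 tilt [ 0.017 -0.003] w 60.1 F [0.7 0.3 0.8]
[[-7.0, 22.0, 23.0, -0.4, 0.3, -1.9, 60.0], [-9.0, 21.0, 24.0, -0.4, 0.3, -1.9, 60.0]]
```

jog_arm([
  [[-7,20,20,-0.4,0.3,-1.9,60],[-7,20,20,-0.4,0.3,-1.9,60],[0,0,10,0,0,0,60],[0,0,10,0,0,0,60],[0,0,0,0,0,0,60]],
])

```text
clock: 24.1
eef_pos: [0.4239, 0.1274, 0.0775]
tool_rot: [-0.361, 0.933, -0.001, 0.004]
ft_force: [-0.1, -0.1, -0.0]
grip_width: 0.0596
```

```bash
python3 plan.py 420,131,60,-137.6,60,45
```

```text
clk 24.10 tcp [423.9 127.4  77.5] yaw -137.7 tilt [0.008  0.0005] w 59.6 F [-0.1 -0.1 -0. ]
[[1.0, 5.0, 18.0, -0.3, 0.4, -0.1, 60.0]]
```

jog_arm([
  [[1,5,15,-0.3,0.4,0,60],[1,0,15,0,0,0,60],[1,0,12,0,0,0,60],[1,0,8,0,0,0,60],[0,0,0,0,0,0,60]],
])

```text
clock: 24.6
eef_pos: [0.4228, 0.1247, 0.0287]
tool_rot: [-0.356, 0.934, -0.001, 0.003]
ft_force: [0.4, 0.1, 0.1]
grip_width: 0.06
```

```bash
python3 plan.py 420,131,6,-137.6,60,10
```

```text
clk 24.60 tcp [422.8 124.7  28.7] yaw -138.3 tilt [ 0.0061 -0.0002] w 60.0 F [0.4 0.1 0.1]
[[-1.0, 2.0, 8.0, -0.1, 0.1, -0.2, 60.0], [-1.0, 2.0, 7.0, -0.1, 0.1, -0.2, 60.0], [0.0, 3.0, 8.0, 0.0, 0.1, -0.3, 60.0]]
```

jog_arm([
  [[-2,7,4,-0.2,0.3,-0.7,60],[0,0,8,0,0,0,60],[0,0,7,0,0,0,60],[0,0,2,0,0,0,60]],
])

```text
clock: 25.0
eef_pos: [0.4218, 0.1317, 0.0081]
tool_rot: [-0.361, 0.932, -0.001, 0.002]
ft_force: [-0.4, -0.4, -0.5]
grip_width: 0.0598
```

```bash
python3 plan.py 420,131,6,-137.6,60,10
```

```text
clk 25.00 tcp [421.8 131.7   8.1] yaw -137.6 tilt [0.0037 0.0001] w 59.8 F [-0.4 -0.4 -0.5]
[[2.0, 1.0, 2.0, -0.1, 0.2, 0.0, 60.0]]
```

jog_arm([
  [[2,1,2,-0.1,0.2,0,28],[0,0,1,0,0,0,28],[0,0,0,0,0,0,28],[0,0,0,0,0,0,28],[0,0,0,0,0,0,28]],
])

```text
clock: 25.5
eef_pos: [0.4193, 0.1311, 0.005]
tool_rot: [-0.362, 0.932, -0.001, -0.001]
ft_force: [0.3, -0.0, -0.9]
grip_width: 0.0328
```

jog_arm([
  [[0,0,-10,0,0,0,28],[0,0,-30,0,0,0,28],[0,0,-30,0,0,0,28],[0,0,-30,0,0,0,28],[0,0,-10,0,0,0,28]],
])

```text
clock: 26.0
eef_pos: [0.4172, 0.1306, 0.1192]
tool_rot: [-0.362, 0.932, -0.0, -0.003]
ft_force: [1.3, 0.3, -0.5]
grip_width: 0.0329
```

```bash
python3 plan.py 564,-342,120,164.1,28,45
```

```text
clk 26.00 tcp [417.2 130.6 119.2] yaw -137.6 tilt [-0.006  -0.0031] w 32.9 F [ 1.3  0.3 -0.5]
[[19.0, -41.0, 0.0, 0.0, 0.0, 5.3, 28.0], [15.0, -42.0, 0.0, 0.0, 0.0, 5.3, 28.0], [11.0, -44.0, 0.0, 0.0, 0.0, 5.3, 28.0], [7.0, -44.0, 0.0, 0.0, 0.0, 5.3, 28.0], [3.0, -45.0, 0.0, 0.0, -0.1, 5.3, 28.0]]
[[-1.0, -45.0, 0.0, 0.0, 0.0, 5.3, 28.0], [-5.0, -45.0, 0.0, 0.0, 0.0, 5.3, 28.0], [-9.0, -44.0, 0.0, 0.0, -0.1, 5.3, 28.0], [-13.0, -43.0, 0.0, -0.1, 0.0, 5.3, 28.0], [-17.0, -42.0, 0.0, 0.0, -0.1, 5.3, 28.0]]
[[-21.0, -39.0, 0.0, -0.1, 0.0, 5.3, 28.0]]
```

jog_arm([
  [[19,-41,0,0,0,5.3,28],[15,-42,0,0,0,5.3,28],[11,-44,0,0,0,5.3,28],[7,-44,0,0,0,5.3,28],[3,-45,0,0,0,5.3,28]],
])

```text
clock: 26.5
eef_pos: [0.4895, -0.084, 0.1277]
tool_rot: [-0.137, 0.991, -0.0, 0.004]
ft_force: [1.4, 0.1, -1.0]
grip_width: 0.0331
```

jog_arm([
  [[-1,-45,0,0,0,5.3,28],[-5,-45,0,0,0,5.3,28],[-9,-44,0,0,0,5.3,28],[-12,-35,0,0,0,5.3,28],[0,0,0,0,0,0,28]],
])

```text
clock: 27.0
eef_pos: [0.5419, -0.2619, 0.1321]
tool_rot: [0.059, 0.998, -0.001, 0.007]
ft_force: [-0.9, 0.7, -0.4]
grip_width: 0.033
```

```bash
python3 plan.py 564,-342,100,164.1,28,40
```

```text
clk 27.00 tcp [ 541.9 -261.9  132.1] yaw 173.2 tilt [ 0.0129 -0.0029] w 33.0 F [-0.9  0.7 -0.4]
[[-10.0, -26.0, 11.0, 0.0, 0.3, 3.0, 28.0], [-12.0, -25.0, 11.0, 0.0, 0.2, 3.1, 28.0], [-13.0, -24.0, 10.0, 0.0, 0.3, 3.0, 28.0]]
```

jog_arm([
  [[-10,-26,10,0,0.3,3,28],[-12,-25,10,0,0.2,3,28],[-10,-18,10,0,0.3,3,28],[0,-3,5,0,0,0,28],[0,0,0,0,0,0,28]],
])

```text
clock: 27.5
eef_pos: [0.5609, -0.3393, 0.0987]
tool_rot: [0.139, 0.99, 0.001, -0.001]
ft_force: [-0.7, -0.6, -1.5]
grip_width: 0.033
```

```bash
python3 plan.py 564,-342,60,164.1,28,40
```

```text
clk 27.50 tcp [ 560.9 -339.3   98.7] yaw 164.0 tilt [-0.0014  0.0021] w 33.0 F [-0.7 -0.6 -1.5]
[[-4.0, -2.0, 39.0, 0.1, -0.1, -0.1, 28.0]]
```

jog_arm([
  [[-4,-2,15,0,-0.1,0,28],[0,0,20,0,0,0,28],[0,0,20,0,0,0,28],[0,0,15,0,0,0,28],[0,0,0,0,0,0,28]],
])

```text
clock: 28.0
eef_pos: [0.5649, -0.3366, 0.0272]
tool_rot: [0.134, 0.991, 0.001, 0.001]
ft_force: [-0.7, -0.1, -0.7]
grip_width: 0.033
```

```bash
python3 plan.py 564,-342,10,164.1,28,40
```

```text
clk 28.00 tcp [ 564.9 -336.6   27.2] yaw 164.6 tilt [0.0021 0.0025] w 33.0 F [-0.7 -0.1 -0.7]
[[-1.0, -5.0, 17.0, 0.2, 0.1, 0.5, 28.0]]
```

jog_arm([
  [[-1,-5,6,0.2,0.1,0.5,28],[0,0,6,0,0,0,28],[0,0,4,0,0,0,28],[0,0,2,0,0,0,28]],
])

```text
clock: 28.4
eef_pos: [0.5661, -0.3409, 0.0102]
tool_rot: [0.138, 0.99, -0.001, 0.001]
ft_force: [0.4, 0.2, -0.2]
grip_width: 0.0328
```

jog_arm([
  [[0,0,1,0,0,0,28]],
])

```text
clock: 28.5
eef_pos: [0.5662, -0.341, 0.0093]
tool_rot: [0.138, 0.99, -0.001, 0.001]
ft_force: [0.5, -0.4, 0.1]
grip_width: 0.0329
```

jog_arm([
  [[0,0,1,0,0,0,28]],
])

```text
clock: 28.6
eef_pos: [0.5664, -0.3412, 0.0086]
tool_rot: [0.138, 0.99, -0.001, 0.002]
ft_force: [0.5, 0.5, -1.2]
grip_width: 0.0329
```

jog_arm([
  [[0,0,1,0,0,0,28]],
])

```text
clock: 28.7
eef_pos: [0.5666, -0.3413, 0.008]
tool_rot: [0.138, 0.99, -0.001, 0.002]
ft_force: [-0.6, 1.8, 5.4]
grip_width: 0.0328
```

jog_arm([
  [[0,0,0,0,0,0,44],[0,0,0,0,0,0,44],[0,0,0,0,0,0,46]],
])

```text
clock: 29.0
eef_pos: [0.5671, -0.3418, 0.0088]
tool_rot: [0.138, 0.99, -0.001, 0.003]
ft_force: [0.4, 0.1, 0.6]
grip_width: 0.0461
```

jog_arm([
  [[0,0,-10,0,0,0,46],[0,0,-30,0,0,0,46],[0,0,-30,0,0,0,60],[0,0,-40,0,0,0,60],[0,0,-10,0,0,0,60]],
])

```text
clock: 29.5
eef_pos: [0.565, -0.3405, 0.1324]
tool_rot: [0.138, 0.99, -0.0, 0.0]
ft_force: [0.1, -1.3, 0.7]
grip_width: 0.0598
```

```bash
python3 plan.py 422,-132,120,164.1,60,45
```

```text
clk 29.50 tcp [ 565.  -340.5  132.4] yaw 164.2 tilt [ 0.0004 -0.001 ] w 59.8 F [ 0.1 -1.3  0.7]
[[32.0, 27.0, 2.0, 0.0, 0.0, 0.0, 60.0], [32.0, 27.0, 2.0, 0.0, 0.0, 0.0, 60.0], [33.0, 27.0, 2.0, 0.0, 0.0, 0.0, 60.0], [32.0, 27.0, 2.0, 0.0, 0.0, 0.0, 60.0], [33.0, 27.0, 2.0, 0.0, 0.0, 0.0, 60.0]]
[[32.0, 27.0, 2.0, 0.0, 0.0, 0.1, 60.0]]
```

jog_arm([
  [[32,27,0,0,0,0,60],[32,27,0,0,0,0,60],[32,27,0,0,0,0,60],[32,27,0,0,0,0,60],[20,16,0,0,0,0,60]],
])

```text
clock: 30.0
eef_pos: [0.4575, -0.1805, 0.1344]
tool_rot: [0.14, 0.99, -0.003, 0.006]
ft_force: [1.3, -0.5, 0.5]
grip_width: 0.06
```

jog_arm([
  [[0,0,0,0,0,0,60]],
])

```text
clock: 30.1
eef_pos: [0.4549, -0.1779, 0.1347]
tool_rot: [0.139, 0.99, -0.002, 0.005]
ft_force: [0.8, -0.0, 0.3]
grip_width: 0.0598
```

```bash
python3 plan.py 422,-132,110,164.1,60,40
```

```text
clk 30.10 tcp [ 454.9 -177.9  134.7] yaw 164.0 tilt [ 0.0098 -0.0057] w 59.8 F [ 0.8 -0.   0.3]
[[22.0, 18.0, 12.0, -0.1, 0.3, 0.0, 60.0], [22.0, 17.0, 12.0, -0.1, 0.3, -0.1, 60.0]]
```

jog_arm([
  [[21,17,12,-0.1,0.3,0,60],[21,17,12,-0.1,0.3,0,60],[0,0,0,0,0,0,60],[0,0,0,0,0,0,60]],
])

```text
clock: 30.5
eef_pos: [0.4262, -0.1341, 0.1121]
tool_rot: [0.139, 0.99, -0.001, 0.004]
ft_force: [0.4, -0.4, -0.2]
grip_width: 0.0599
```

```bash
python3 plan.py 422,-132,80,164.1,60,40
```

```text
clk 30.50 tcp [ 426.2 -134.1  112.1] yaw 164.1 tilt [ 0.0077 -0.0027] w 59.9 F [ 0.4 -0.4 -0.2]
[[5.0, 1.0, 32.0, 0.0, 0.5, 0.0, 60.0]]
```

jog_arm([
  [[5,1,10,0,0.5,0,60],[0,0,20,0,0,0,60],[1,0,15,0,0,0,60],[1,0,10,0,0,0,60],[0,0,0,0,0,0,60]],
])

```text
clock: 31.0
eef_pos: [0.4245, -0.1353, 0.0557]
tool_rot: [0.141, 0.99, -0.001, 0.003]
ft_force: [-1.0, 0.1, 0.3]
grip_width: 0.06
```

```bash
python3 plan.py 422,-132,14,164.1,60,15
```

```text
clk 31.00 tcp [ 424.5 -135.3   55.7] yaw 163.8 tilt [ 0.0051 -0.0031] w 60.0 F [-1.   0.1  0.3]
[[1.0, 1.0, 14.0, 0.0, 0.1, -0.1, 60.0], [1.0, 1.0, 14.0, 0.0, 0.1, -0.1, 60.0], [2.0, 1.0, 14.0, -0.1, 0.1, -0.1, 60.0]]
```

jog_arm([
  [[3,3,8,0,0.3,0,60],[1,0,13,0,0,0,60],[1,0,12,0,0,0,60],[0,0,6,0,0,0,60]],
])

```text
clock: 31.4
eef_pos: [0.4233, -0.132, 0.0165]
tool_rot: [0.141, 0.99, -0.001, 0.002]
ft_force: [-0.4, -0.8, 0.8]
grip_width: 0.06
```

```bash
python3 plan.py 422,-132,14,164.1,60,15
```

```text
clk 31.40 tcp [ 423.3 -132.    16.5] yaw 163.8 tilt [ 0.0043 -0.0028] w 60.0 F [-0.4 -0.8  0.8]
[[1.0, 0.0, 3.0, -0.1, 0.3, -0.3, 60.0]]
```

jog_arm([
  [[1,0,2,-0.1,0.3,0,22],[0,0,0,0,0,0,22],[0,0,0,0,0,0,22],[0,0,0,0,0,0,22],[0,0,0,0,0,0,22]],
])

```text
clock: 31.9
eef_pos: [0.4235, -0.132, 0.0153]
tool_rot: [0.141, 0.99, 0.0, 0.0]
ft_force: [-0.0, -0.4, -0.3]
grip_width: 0.0266
```

jog_arm([
  [[0,0,-10,0,0,0,22],[0,0,-30,0,0,0,22],[0,0,-30,0,0,0,22],[0,0,-30,0,0,0,22],[0,0,-20,0,0,0,22]],
])

```text
clock: 32.4
eef_pos: [0.4206, -0.1311, 0.1395]
tool_rot: [0.141, 0.99, 0.001, -0.003]
ft_force: [1.0, 0.5, -1.2]
grip_width: 0.0271
```

```bash
python3 plan.py 568,306,140,164.1,22,45;  python3 -c "
from h import *
snap('side','s3.png')"
```

```text
clk 32.40 tcp [ 420.6 -131.1  139.5] yaw 163.8 tilt [-0.0053  0.0021] w 27.1 F [ 1.   0.5 -1.2]
[[-2.0, 42.0, 0.0, 0.0, 0.0, 0.0, 22.0], [-2.0, 42.0, 0.0, 0.0, 0.0, 0.0, 22.0], [-2.0, 42.0, 0.0, 0.0, 0.0, 0.0, 22.0], [-2.0, 42.0, 0.0, 0.0, 0.0, 0.0, 22.0], [-2.0, 42.0, 0.0, 0.0, 0.0, 0.0, 22.0]]
[[-2.0, 42.0, 0.0, 0.0, -0.1, -0.1, 22.0], [-2.0, 42.0, 0.0, 0.0, 0.0, 0.0, 22.0], [-1.0, 42.0, 0.0, 0.0, -0.1, -0.1, 22.0], [-2.0, 42.0, 0.0, 0.0, 0.0, 0.0, 22.0], [-1.0, 41.0, 0.0, 0.0, -0.1, -0.1, 22.0]]
[[-2.0, 42.0, 0.0, 0.0, 0.0, 0.0, 22.0]]
```

View pics/s3.png

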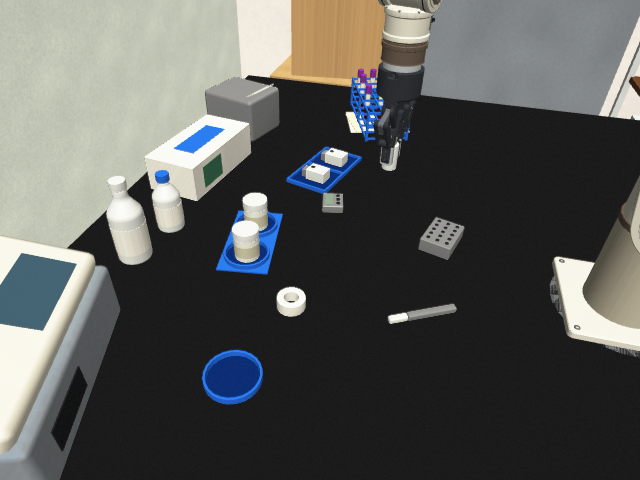

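Both cartridges lie in their bays, at (317,174) and (335,157), and the vial is held upright at (390,157).

jog_arm([
  [[-2,42,0,0,0,0,22],[-2,42,0,0,0,0,22],[-2,42,0,0,0,0,22],[-2,42,0,0,0,0,22],[-2,42,0,0,0,0,22]],
])

```text
clock: 32.95
eef_pos: [0.4952, 0.0672, 0.1488]
tool_rot: [0.148, 0.989, -0.001, 0.005]
ft_force: [0.5, -0.6, 0.2]
grip_width: 0.0265
```

jog_arm([
  [[-2,42,0,0,0,0,22],[-2,42,0,0,0,0,22],[-2,42,0,0,0,0,22],[-2,42,0,0,0,0,22],[0,15,0,0,0,0,22]],
])

```text
clock: 33.45
eef_pos: [0.5582, 0.2507, 0.1514]
tool_rot: [0.146, 0.989, 0.0, 0.007]
ft_force: [0.1, -0.8, -0.7]
grip_width: 0.0267
```

```bash
python3 plan.py 568,306,120,164.1,22,40
```

```text
clk 33.45 tcp [558.2 250.7 151.4] yaw 163.2 tilt [ 0.014  -0.0011] w 26.7 F [ 0.1 -0.8 -0.7]
[[4.0, 28.0, 16.0, 0.1, 0.4, -0.5, 22.0], [3.0, 28.0, 15.0, 0.1, 0.4, -0.4, 22.0]]
```

jog_arm([
  [[3,25,15,0,0.4,-0.4,22],[3,22,15,0,0.4,-0.4,22],[0,3,15,0,0,0,22],[0,0,15,0,0,0,22],[0,0,0,0,0,0,22]],
])

```text
clock: 33.95
eef_pos: [0.5671, 0.3055, 0.0902]
tool_rot: [0.137, 0.991, 0.002, 0.001]
ft_force: [-0.5, -0.5, -0.7]
grip_width: 0.0265
```

```bash
python3 plan.py 568,306,50,164.1,22,40
```

```text
clk 33.95 tcp [567.1 305.5  90.2] yaw 164.3 tilt [0.0018 0.003 ] w 26.5 F [-0.5 -0.5 -0.7]
[[0.0, 0.0, 20.0, 0.1, 0.0, 0.1, 22.0], [-1.0, 1.0, 20.0, 0.1, 0.1, 0.1, 22.0]]
```

jog_arm([
  [[0,0,17,0.1,0,0,22],[0,0,17,0.1,0,0,22],[0,0,14,0,0,0,22],[0,0,8,0,0,0,22],[0,0,2,0,0,0,22]],
])

```text
clock: 34.45
eef_pos: [0.5683, 0.3023, 0.0336]
tool_rot: [0.139, 0.99, -0.0, 0.002]
ft_force: [-0.8, 0.3, -1.1]
grip_width: 0.0268
```

```bash
python3 plan.py 568,306,19,164.1,22,40
```

```text
clk 34.45 tcp [568.3 302.3  33.6] yaw 164.0 tilt [ 0.0035 -0.0006] w 26.8 F [-0.8  0.3 -1.1]
[[1.0, 4.0, 15.0, 0.0, 0.2, -0.1, 22.0]]
```

jog_arm([
  [[1,4,5,0,0.2,0,22],[0,0,4,0,0,0,22],[0,0,3,0,0,0,22],[0,0,1,0,0,0,22]],
])

```text
clock: 34.85
eef_pos: [0.5698, 0.307, 0.0216]
tool_rot: [0.139, 0.99, 0.001, 0.001]
ft_force: [-0.5, -0.1, -0.7]
grip_width: 0.0267
```

jog_arm([
  [[0,0,1,0,0,0,22]],
])

```text
clock: 34.95
eef_pos: [0.5699, 0.3072, 0.0207]
tool_rot: [0.139, 0.99, 0.001, 0.001]
ft_force: [0.5, -0.3, -0.7]
grip_width: 0.0268
```

jog_arm([
  [[0,0,1,0,0,0,22],[0,0,1,0,0,0,22]],
])

```text
clock: 35.15
eef_pos: [0.5702, 0.3075, 0.019]
tool_rot: [0.139, 0.99, 0.002, 0.002]
ft_force: [-0.4, -0.7, -1.0]
grip_width: 0.0267
```

jog_arm([
  [[0,0,1,0,0,0,22]],
])

```text
clock: 35.25
eef_pos: [0.5703, 0.3075, 0.0181]
tool_rot: [0.139, 0.99, 0.002, 0.002]
ft_force: [0.1, -0.6, -1.1]
grip_width: 0.0265
```

jog_arm([
  [[0,0,1,0,0,0,22]],
])

```text
clock: 35.35
eef_pos: [0.5704, 0.3075, 0.0174]
tool_rot: [0.139, 0.99, 0.002, 0.002]
ft_force: [-1.5, -0.9, 5.2]
grip_width: 0.0268
```

Contact. Releasing and backing off.

jog_arm([
  [[0,0,0,0,0,0,36],[0,0,0,0,0,0,44],[0,0,0,0,0,0,44]],
])

```text
clock: 35.65
eef_pos: [0.5706, 0.3076, 0.0176]
tool_rot: [0.139, 0.99, 0.002, 0.002]
ft_force: [-0.7, -0.3, 0.1]
grip_width: 0.0438
```

jog_arm([
  [[0,0,-15,0,0,0,46],[0,0,-30,0,0,0,46],[0,0,-40,0,0,0,46],[0,0,-40,0,0,0,46],[0,0,-30,0,0,0,46]],
])

```text
clock: 36.15
eef_pos: [0.5657, 0.3049, 0.1696]
tool_rot: [0.139, 0.99, -0.003, -0.004]
ft_force: [0.4, 0.1, 0.4]
grip_width: 0.0462
```

jog_arm([
  [[45,0,0,0,0,0,46],[45,0,0,0,0,0,46],[45,0,-10,0,0,0,46],[45,0,-10,0,0,0,46],[0,0,0,0,0,0,46]],
])

```text
clock: 36.65
eef_pos: [0.3933, 0.358, 0.1979]
tool_rot: [0.141, 0.99, 0.003, 0.002]
ft_force: [1.4, -1.2, -0.1]
grip_width: 0.0458
```

```bash
sed -e "s/^G=.*/G=dict(cup=[(.658,-.044,0),(.645,.047,0)],cartridge=[(.590,-.2555,-.28),(.567,-.342,-.28)],vial=[(.570,.3075,0)],/; s/^ cartridge_tray=.*/ timer=[(.526,-.153,.2)],label_roll=[(.53,.15,0)])/; s/r=fit(k,np.array(g),o)/r=fit(k,np.array(g),o,0 if k in('timer','label_roll') else .003)/" run.py > run2.py
timeout 400 python3 run2.py
python3 - <<'E'
from h import *
a=snap('top','t9.png'); snap('side','s9.png')
c=a[120:370,120:560,::-1]; cv2.imwrite('pics/t9c.png',cv2.resize(c,(792,450),interpolation=cv2.INTER_CUBIC))
E
```

```text
cup ['top', 'side'] ([0.6583, -0.0443, -0.098], np.float64(0.453)) ([0.6582, -0.0444, -0.1464], np.float64(0.042)) ([0.6423, 0.0479, 1.1838], np.float64(0.112))
cup ['top', 'side'] ([0.6425, 0.0477, -0.1632], np.float64(0.083)) ([0.6433, 0.0476, -0.1691], np.float64(0.051)) ([0.6425, 0.0473, -0.254], np.float64(0.111))
cartridge ['top', 'side'] ([0.5908, -0.2556, -0.263], np.float64(0.098)) ([0.591, -0.2558, -0.2681], np.float64(0.041)) ([0.5902, -0.2556, -0.1993], np.float64(0.154))
cartridge ['top'] ([0.5666, -0.3413, -0.2777], np.float64(0.034)) ([0.5666, -0.3413, -0.2777], np.float64(0.034))
vial ['top', 'side'] ([0.5696, 0.3081, -0.0546], np.float64(0.063)) ([0.5702, 0.3085, -0.027], np.float64(0.058)) ([0.5694, 0.3078, -0.0292], np.float64(0.059))
timer ['top', 'side'] ([0.5289, -0.1568, 0.1973], np.float64(0.359)) ([0.5282, -0.1562, 0.2406], np.float64(0.086)) ([0.5317, -0.155, 0.2064], np.float64(0.628))
label_roll ['top', 'side'] ([0.5292, 0.1488, -0.2411], np.float64(0.098)) ([0.53, 0.1487, -0.1009], np.float64(0.144)) ([0.5292, 0.1489, -0.245], np.float64(0.04))
```

View pics/t9c.png

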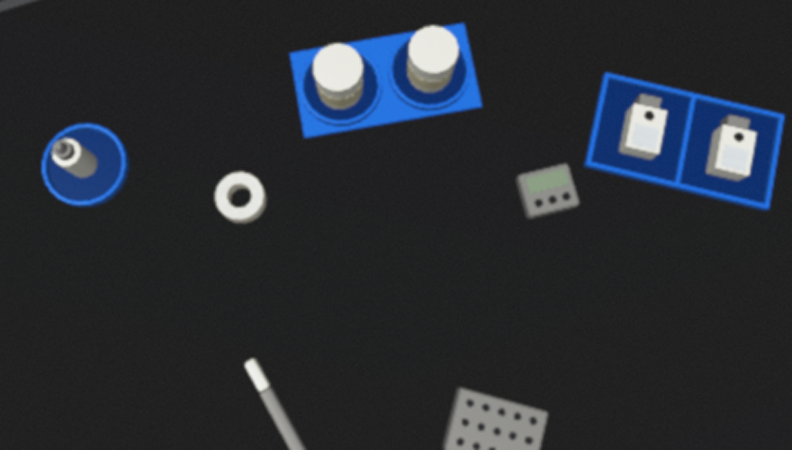

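View pics/s9.png

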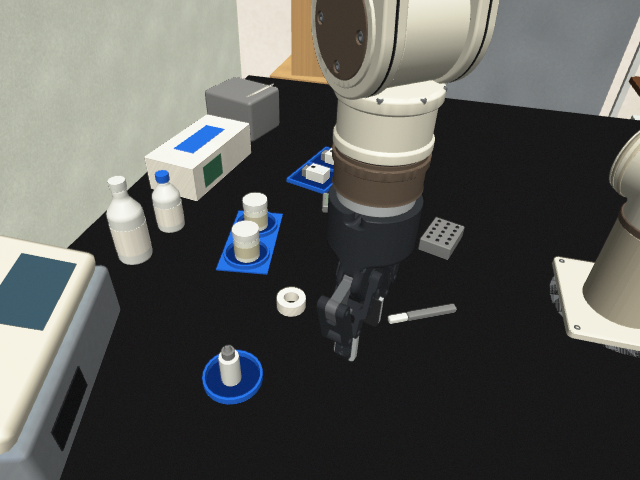

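Both views show every item upright and within 3 mm of its bay centre. The vial is in the dish at (232,370) in the side view, the timer and roll haven't moved, and the gripper is clear. Handing in.

```bash
python3 -c "
from workcell import *
print(job_done(), get_obs()['clock'])"
```

```text
the job is handed in; nothing more can be done
the job is handed in; nothing more can be done
```

I placed all five things and handed the job in at about 37 s of the 136 s allowed; no verdict was reported. There is one cup in each ring, one cartridge in each rectangular bay and the vial in the dish. I lowered each one until the force sensor felt the tray floor, then released it.

**Last checks:** Top-view fits put every item within about 3 mm of its bay centre. Both pictures show everything upright, the gripper clear, and the timer and label roll within about 1 mm of where they started.

**Checks that failed or disagreed:**
- **Side-view fits:** the ones for the far cup and the timer were unusable. The cup was matched to its neighbour, and the arm hid most of the timer. The far cartridge had no usable side fit.
- **What those three rest on:** the top view. The side picture does show the far cup standing in its ring and the far cartridge in its bay, though the arm partly covers the cartridge.
- **Joint limit:** on the way to the second cup the last joint reached its range limit and the arm stalled. I turned the tool about 80° and carried on, with nothing touched.

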